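# Set the washed ointment slab and spatula out to dry

### The arm

A 6-joint arm with a two-finger parallel gripper is mounted at the origin on the work surface. World frame = base frame: x ahead of the robot, y to its left, z up, the work surface at z = 0. Lengths are in m, angles in rad, forces in N, time in s.
With the tool pointing down it reaches from about 0.35 to 1 m from the base axis. Payload 7.1 kg.
Tool frame: the origin (TCP) lies between the finger pads; the fingertips stand 22 mm ahead of it and the grasp point (between the pads) lies 3 mm ahead of it; x points along the fingers, y is the direction in which the jaws open and shut, and the axes are right-handed (so a half turn about x gives the same grasp; the last joint's range is limited). The gripper opens to 85 mm and grips with 20 to 120 N. Pads are 22 mm wide; open, the fingers measure 114 mm over their backs; the gripper's body (76 mm by 85 mm) begins 54 mm behind the grasp point. The pads swing forward as they close: fully open they stand 13 mm farther back than shut.
Start: joints at [-1.284, 0.423, 1.63, -0, 1.089, -0.019], TCP at [0.188, -0.596, 0.224] pointing down, gripper open.
Joint ranges: [-3, 3], [-0.9, 2.11], [0.09, 2.58], [-1.31, 4.45], [0.11, 2.69], [-2.54, 2.54]. Speed limits (rad/s): [2.39, 2.39, 3.01, 3.14, 3.14, 3.14].

### API

Orientations are given as a rotation vector (axis times angle).
In Python, from rig import manip gives the robot as it stands. The module is installed in compiled form; this text tells all that it offers. Calls block until the motion is done:
- manip.move_to(position, orientation): joint-space move of the TCP to a pose.
- manip.servo_line(position, orientation=None, rate=0.15): straight line of the TCP; orientation=None keeps the orientation; rate is the mean speed in m/s.
- manip.set_joints(angles): joint-space move.
- manip.command_gripper(opening, f_grip=None): finger opening in m; f_grip is the grip in N (None keeps the last); returns when the fingers have stopped.
- manip.hold(seconds).
- manip.solve_ik(position, orientation): joint angles nearest the present ones, or None.
- manip.camera(name): name is "scene" or "top" or "wrist"; returns a dict with "image" (400x640x3 uint8, red, green, blue), "fx", "fy", "cx", "cy" (pixels), "cam_to_world" (4x4, takes a point from camera to world coordinates); the wrist camera has in their place "mount" (4x4, takes a point from camera to tool coordinates, whose origin is the TCP and whose axes are the tool frame's). Camera axes: x right, y down, z forward; pixel columns grow to the right and rows downward; lengths in m; the calibration is good to about 2 mm. A picture is of the moment at which its call begins: read the wrist's pose just before it. There is no depth.
A pose or a line that the arm cannot do raises manip.IKError and nothing moves.
- manip.sign_off(): hands the job in, once; it reports no verdict.
Readings, each from a call of its own:
- manip.get_time(): time.
- manip.get_joint_positions(): joint angles.
- manip.get_joint_vel(): joint speeds.
- manip.get_tau(): joint torques, N m.
- manip.get_position(): TCP position.
- manip.get_ee_rot(): TCP orientation.
- manip.get_contact_force(): force on the tool from outside, world axes, zero at the start.
- manip.get_torque(): the same for the moment, N m.
- manip.get_width(): finger opening in m.
Only numpy, scipy, OpenCV 4.12 (cv2) and the standard library are available. Lean on these libraries where they do the work, as an engineer would, in place of code of your own. Each camera call takes 0.05 s, during which the arm holds its last target.

### The job

The compounding tools have just been washed: set them out to air-dry, putting each one down gently without letting it fall. Take the ointment slab out of the wash basket and lean it in the draining pan, its short edge on the pan floor between the low ridge and the rail, slanting back on the rail at about 25 degrees from upright. Lay the spatula across the top of the upturned round dish so that it balances there by itself, level, with both ends in the air; leave the jar, the bottle and the carton where they are.

Things in the scene. Friction and masses are not known exactly. Their poses are not given: they have to be found in the camera images.
- slab: white porcelain plate 150 mm tall, 100 wide, 8 thick, 0.3 kg. Origin: middle of its foot (short edge); z up the slab, y along its width, x out of its front (upward) face. It starts in the basket, leaning back 28 degrees from upright towards the basket's -x: foot on the basket floor, back on the rim, its top 50 mm free above the rim
- slab_top (a point): middle of the slab's top edge, 150 mm up its z axis from the foot
- basket: blue slotted plastic wash basket, fixed, outside 150 mm (its x) by 170 mm (its y), 86 mm high, floor 4 mm thick, walls 4 mm with a round rim 8 mm across. Origin: centre of its underside, z up
- pan: shallow steel draining pan, fixed, 150 mm (x) by 180 mm (y), rim 11 mm high, floor 3 mm thick. Origin: centre of its underside, z up. A low round ridge along y at x = +4 mm stands 3 mm above the floor: a slab's foot goes on the floor on its -x side, towards the rail; at the best lean, 25 degrees from upright, the foot is at x = -13 mm
- rail: steel bar 10 mm thick, bent into a loop standing along the pan's -x edge, fixed; same origin and axes as the pan. Its level top bar runs along y at x = -66 mm, centre line 98 mm above the pan's underside, straight from y = -68 to +68 mm; the slab leans back (towards -x) on it and sticks out about 45 mm beyond it
- dish: round-bottomed white porcelain dish, upturned, fixed; 138 mm across its rim, 56 mm high, its top is part of a ball of 67 mm radius, smooth, with no flat. A small pouring lip stands out at its rim. Origin: centre of its underside (on the worktop), z up
- dish_top (a point): highest point of the upturned dish, 56 mm above the worktop
- spatula: 0.07 kg, 200 mm long: flat wooden handle 110 x 20 x 10 mm, thin steel blade 90 x 26 x 2 mm at the handle's mid-thickness. Origin: balance point (centre of mass is above it) on the handle's underside, 22 mm behind the handle's front end where the blade begins; x towards the blade tip (112 mm away; handle end 88 mm the other way), y across, z up. Starts flat on the tray floor
- tray: shallow aluminium instrument tray, fixed, 240 mm (its x) by 90 mm (its y), rim 13 mm high, floor 3 mm thick. Origin: centre of its underside, z up
- jar: bystander: white lidded ointment jar, 62 mm across, 46 mm high; origin at the centre of its underside
- bottle: bystander: small amber bottle, 44 mm across, 82 mm high; origin at the centre of its underside
- carton: bystander: small medicine carton lying flat, 50 x 90 x 35 mm; origin at the centre of its underside
Not all that is in view belongs to the job. What is shaped like the pan but green is not meant.

How it is judged:
By the outcome, as a careful person would: the job done as asked, in the order asked, and still so for the second after the job is handed in, with the robot touching nothing.
It also fails if it takes over 67 s, if anything falls off the work surface, if the arm or the gripper's body presses on something with over 40 N, if the wrist force passes 120 N, or if a joint passes its speed limit or range.

## Working session

There is one attempt and no reset: what is moved stays moved. The work goes in short steps, each a Python script; the robot and the scene stay as the last script left them, time stands still between calls to the robot, and variables do not carry over. Pictures are saved under pics/ and viewed, and the job is handed in when it is done.

```bash
mkdir -p pics; ls
cat > h.py <<'E'
import numpy as np, cv2
from scipy.spatial.transform import Rotation as R
from rig import manip
def snap(name,fn):
    if name=="wrist":
        p=np.array(manip.get_position());r=R.from_rotvec(manip.get_ee_rot()).as_matrix()
    c=manip.camera(name)
    if name=="wrist":
        T=np.eye(4);T[:3,:3]=r;T[:3,3]=p
        M=T@np.array(c["mount"])
    else: M=np.array(c["cam_to_world"])
    cv2.imwrite(f"pics/{fn}.png",c["image"][:,:,::-1])
    np.savez(f"pics/{fn}.npz",M=M,k=[c["fx"],c["fy"],c["cx"],c["cy"]])
def load(fn):
    d=np.load(f"pics/{fn}.npz");return cv2.imread(f"pics/{fn}.png"),d["M"],d["k"]
def ray(fn,u,v):
    _,M,k=load(fn)
    d=M[:3,:3]@np.array([(u-k[2])/k[0],(v-k[3])/k[1],1]);return M[:3,3],d/np.linalg.norm(d)
def onz(fn,u,v,z):
    o,d=ray(fn,u,v);return o+d*(z-o[2])/d[2]
def tri(a,b):
    o1,d1=ray(*a);o2,d2=ray(*b)
    A=np.stack([d1,-d2],1);s=np.linalg.lstsq(A,o2-o1,rcond=None)[0]
    p,q=o1+s[0]*d1,o2+s[1]*d2
    return (p+q)/2,np.linalg.norm(p-q)
def proj(fn,P):
    _,M,k=load(fn);q=(np.asarray(P)-M[:3,3])@M[:3,:3]
    return np.array([k[0]*q[...,0]/q[...,2]+k[2],k[1]*q[...,1]/q[...,2]+k[3]]).T
def rv(xa,ya):
    xa=np.array(xa,float);xa/=np.linalg.norm(xa);ya=np.array(ya,float);ya-=xa*(xa@ya);ya/=np.linalg.norm(ya)
    return R.from_matrix(np.stack([xa,ya,np.cross(xa,ya)],1)).as_rotvec()
E
python3 - <<'E'
from h import *
snap("top","top0");snap("scene","sc0");snap("wrist","w0")
for f in("top0","sc0"): 
    _,M,k=load(f);print(M.round(3),k)
print(manip.get_time(),manip.get_width())
E
```

```text
pics
[[-0.029 -0.994  0.107  0.352]
 [-0.999  0.027 -0.019  0.022]
 [ 0.016 -0.107 -0.994  1.53 ]
 [ 0.     0.     0.     1.   ]] [512.45079244 512.45079244 327.91486616 210.80162351]
[[-0.757  0.428 -0.493  1.083]
 [ 0.653  0.505 -0.565  0.673]
 [ 0.007 -0.75  -0.662  0.848]
 [ 0.     0.     0.     1.   ]] [401.82486675 401.82486675 321.77448509 208.50597978]
0.15 0.08545174774579622
```

View pics/top0.png

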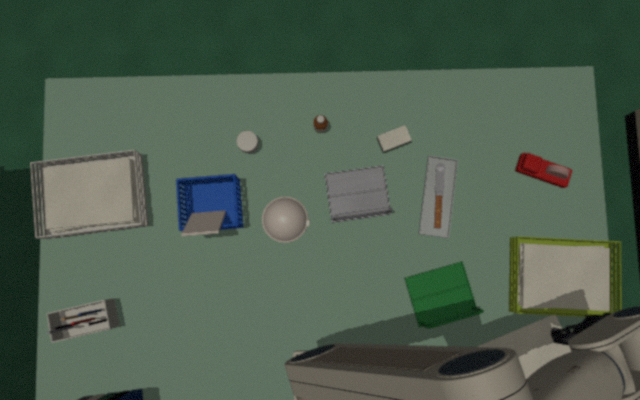

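View pics/sc0.png

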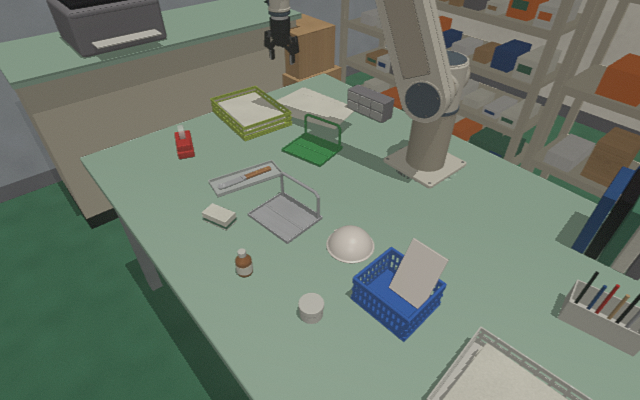

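View pics/w0.png

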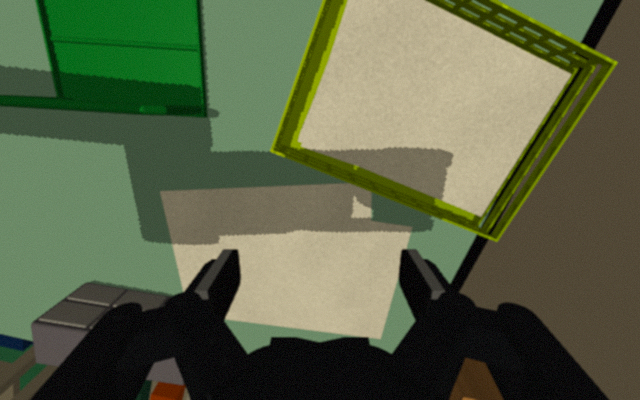

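Top view: the blue basket with the slab is at (210,203), the dish at (285,220), the steel pan at (358,193) and the tray with the spatula at (438,197). The green pan lookalike is at (440,295). The only pan candidates are grey (358,193) and green (440,295). The task says steel and not green, so I take the grey one. I'll confirm it in enlarged crops.

Run:
```python
import cv2,numpy as np
a=cv2.imread("pics/top0.png")
c=cv2.resize(a[140:260,160:320],None,fx=5,fy=5,interpolation=cv2.INTER_CUBIC)
cv2.imwrite("pics/c1.png",c)
cv2.imwrite("pics/c2.png",cv2.resize(a[140:260,310:470],None,fx=5,fy=5,interpolation=cv2.INTER_CUBIC))
b=cv2.imread("pics/sc0.png")
cv2.imwrite("pics/c3.png",cv2.resize(b[220:340,310:470],None,fx=5,fy=5,interpolation=cv2.INTER_CUBIC))
cv2.imwrite("pics/c4.png",cv2.resize(b[150:260,190:350],None,fx=5,fy=5,interpolation=cv2.INTER_CUBIC))
```

```text
(no output)
```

View pics/c1.png

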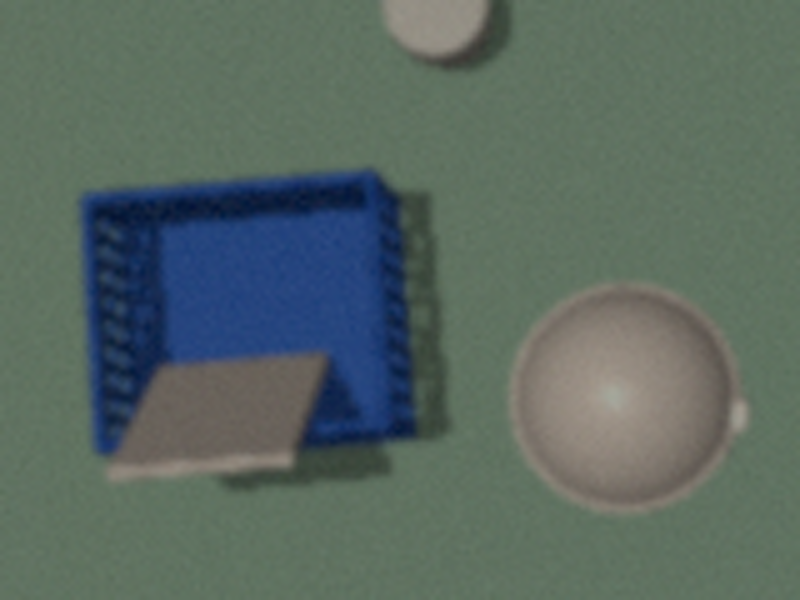

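View pics/c2.png

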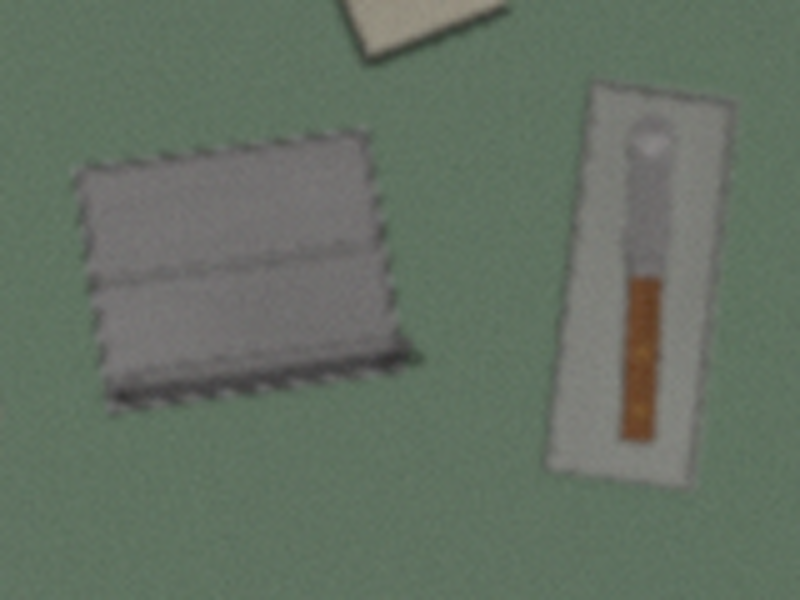

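View pics/c3.png

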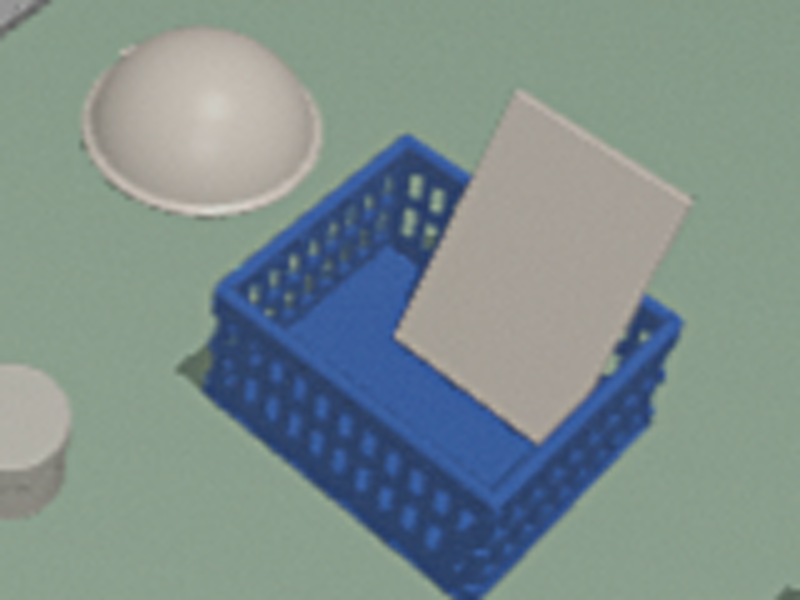

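View pics/c4.png

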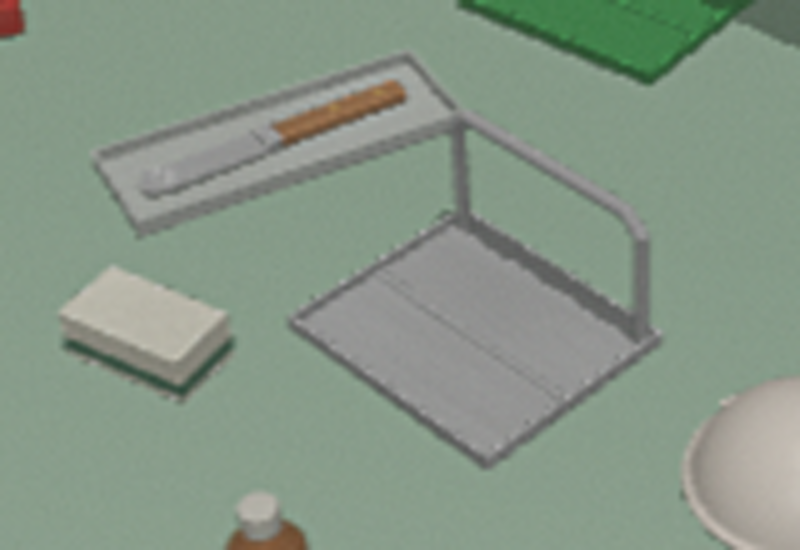

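```bash
cat >> h.py <<'E'
def T1(u,v): return ("top0",(u+.5)/5-.5+160,(v+.5)/5-.5+140)
def T2(u,v): return ("top0",(u+.5)/5-.5+310,(v+.5)/5-.5+140)
def S3(u,v): return ("sc0",(u+.5)/5-.5+310,(v+.5)/5-.5+220)
def S4(u,v): return ("sc0",(u+.5)/5-.5+190,(v+.5)/5-.5+150)
E
python3 - <<'E'
from h import *
np.set_printoptions(precision=4,suppress=True)
a,e=tri(T1(110,470),S3(690,205));b,e2=tri(T1(295,461),S3(518,92))
print("slab top +y",a,e,"-y",b,e2,np.linalg.norm(a-b))
bk=[(85,200),(375,175),(410,435),(100,452)]
B=np.array([onz(*T1(*q),0.083) for q in bk]);print("basket rim",B,[np.linalg.norm(B[i]-B[i-1]) for i in range(4)],B.mean(0))
Bs=np.array([onz(*S3(*q),0.084) for q in [(407,140),(680,322),(492,498),(217,292)]]);print("scene",Bs,Bs.mean(0),[np.linalg.norm(Bs[i]-Bs[i-1]) for i in range(4)])
pn=[(80,172),(366,133),(400,345)]
print("pan rim top",np.array([onz(*T2(*q),0.011) for q in pn]))
P=np.array([onz(*S4(*q),0.011) for q in [(290,322),(487,465),(660,340),(455,215)]]);print("pan rim sc",P,P.mean(0),[np.linalg.norm(P[i]-P[i-1]) for i in range(4)])
ty=[(594,84),(736,102),(690,485),(548,468)]
Y=np.array([onz(*T2(*q),0.013) for q in ty]);print("tray",Y,Y.mean(0),[np.linalg.norm(Y[i]-Y[i-1]) for i in range(4)])
sp=[(640,278),(638,440),(652,122)]
print("spat front,handle end,tip",[onz(*T2(*q),z) for q,z in zip(sp,(.013,.013,.009))])
img,M,k=load("top0")
hsv=cv2.cvtColor(img,cv2.COLOR_BGR2HSV)
m=((hsv[...,1]<60)&(hsv[...,2]>60)).astype(np.uint8)
cv2.imwrite("pics/m.png",m*255)
n,l,st,ce=cv2.connectedComponentsWithStats(m)
for i in range(1,n):
    if st[i,4]>40 and st[i,4]<8000: print(st[i],ce[i])
print("dish top guess",onz("top0",(625-.0)/5+160,(398)/5+140,.02))
E
```

```text
slab top +y [0.4498 0.3948 0.1366] 0.004227793210314369 -y [0.4521 0.2946 0.1355] 0.0033191668961231762 0.10019533969131736
basket rim [[0.609  0.4217 0.083 ]
 [0.6191 0.257  0.083 ]
 [0.4698 0.2387 0.083 ]
 [0.465  0.4129 0.083 ]] [np.float64(0.14422550459161507), np.float64(0.16495650411040902), np.float64(0.15043448723816755), np.float64(0.1742241763282712)] [0.5407 0.3326 0.083 ]
scene [[0.4764 0.2536 0.084 ]
 [0.4659 0.4171 0.084 ]
 [0.6086 0.4218 0.084 ]
 [0.6209 0.2613 0.084 ]] [0.543  0.3385 0.084 ] [np.float64(0.14467072528626396), np.float64(0.16375766757913504), np.float64(0.1428064866940326), np.float64(0.16091901288673935)]
pan rim top [[ 0.6271 -0.0038  0.011 ]
 [ 0.6465 -0.1769  0.011 ]
 [ 0.5174 -0.1921  0.011 ]]
pan rim sc [[ 0.6506 -0.1696  0.011 ]
 [ 0.6315  0.0068  0.011 ]
 [ 0.4868 -0.0091  0.011 ]
 [ 0.5106 -0.1882  0.011 ]] [ 0.5699 -0.09    0.011 ] [np.float64(0.14129121257853713), np.float64(0.17736898781701554), np.float64(0.14552689104916763), np.float64(0.1806950029993612)]
tray [[ 0.6726 -0.3159  0.013 ]
 [ 0.6593 -0.4014  0.013 ]
 [ 0.4288 -0.361   0.013 ]
 [ 0.4413 -0.2768  0.013 ]] [ 0.5505 -0.3388  0.013 ] [np.float64(0.23460201139298545), np.float64(0.08655731539624732), np.float64(0.23406669979321576), np.float64(0.08507579234533882)]
spat front,handle end,tip [array([ 0.5536, -0.3376,  0.013 ]), array([ 0.4564, -0.3314,  0.013 ]), array([ 0.6492, -0.3508,  0.009 ])]
[636 109   4  27  57] [638.193  120.8596]
[ 518  244   92   66 5721] [564.0196 276.6583]
dish top guess [0.4921 0.1201 0.02  ]
```

```bash
cat >> h.py <<'E'
def slabpose(top,yaw,lean,below,back=0.0,flip=1):
    """TCP position, rotvec to grip slab `below` m under its top middle"""
    z=np.array([-np.sin(lean),0,np.cos(lean)]);n=np.array([np.cos(lean),0,np.sin(lean)])
    Q=R.from_rotvec([0,0,yaw]).as_matrix();z=Q@z;n=Q@n
    g=np.array(top)-z*below
    return g+z*(0.003+back), rv(-z,flip*n)
E
python3 - <<'E'
from h import *
print(np.array(manip.camera("wrist")["mount"]).round(3), R.from_rotvec(manip.get_ee_rot()).as_matrix().round(2))
for f in (1,-1):
    for y in (-.03,.03,.11): 
        p,r=slabpose([.451,.345,.136],y,np.radians(28),.014,.12,f)
        j=manip.solve_ik(p,r);print(f,y,p.round(3),None if j is None else np.round(j,2))
E
```

```text
[[-0.001 -0.31   0.951 -0.15 ]
 [ 1.    -0.     0.001  0.   ]
 [-0.     0.951  0.31  -0.08 ]
 [ 0.     0.     0.     1.   ]] [[-0.    0.3  -0.95]
 [ 0.   -0.95 -0.3 ]
 [-1.   -0.   -0.  ]]
1 -0.03 [0.4   0.347 0.232] [ 0.91  0.18  2.06 -0.63  0.7   1.39]
1 0.03 [0.4   0.343 0.232] [ 0.9   0.17  2.08 -0.62  0.66  1.32]
1 0.11 [0.4   0.339 0.232] [ 0.87  0.15  2.1  -0.6   0.61  1.21]
-1 -0.03 [0.4   0.347 0.232] [ 0.91  0.18  2.06 -0.63  0.7  -1.75]
-1 0.03 [0.4   0.343 0.232] [ 0.9   0.17  2.08 -0.62  0.66 -1.82]
-1 0.11 [0.4   0.339 0.232] [ 0.87  0.15  2.1  -0.6   0.61 -1.93]
```

Run:
```python
from h import *
p,r=slabpose([.451,.345,.136],.03,np.radians(28),.014,.12,1)
manip.move_to(p,r)
snap("wrist","w1");print(manip.get_time(),manip.get_position())
```

```text
3.6 [0.40026058 0.34310365 0.23224354]
```

View pics/w1.png

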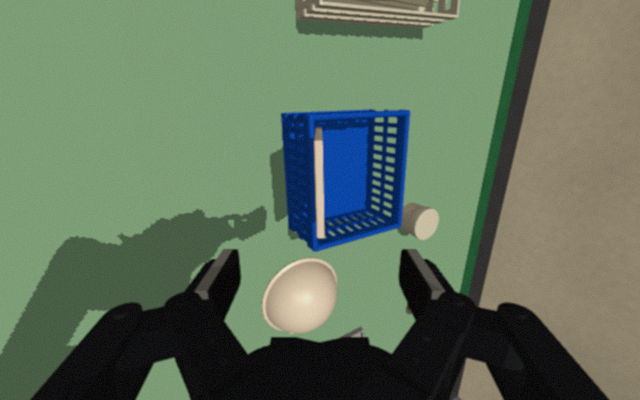

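Run:
```python
from h import *
np.set_printoptions(precision=4,suppress=True)
img,M,k=load("w1")
cv2.imwrite("pics/c5.png",cv2.resize(img[100:250,270:430],None,fx=4,fy=4,interpolation=cv2.INTER_CUBIC))
hsv=cv2.cvtColor(img,cv2.COLOR_BGR2HSV)
m=np.zeros(img.shape[:2],np.uint8);s=(slice(100,245),slice(305,345))
m[s]=((hsv[s][...,0]<30)&(hsv[s][...,2]>120)).astype(np.uint8)
n,l,st,ce=cv2.connectedComponentsWithStats(m);i=1+np.argmax(st[1:,4]);print(st[i],ce[i])
for v in (130,150,180,210,230,236): c=np.where(l[v]==i)[0];print(v,c.min(),c.max(),onz("w1",c.mean(),v,.1375)if len(c) else 0)
for z in (.1365,): print(onz("w1",ce[i][0],st[i,1],z),onz("w1",ce[i][0],st[i,1]+st[i,3],z))
# expected projection
for x,y in((.451,.395),(.451,.295)): print(proj("w1",[x,y,.1365]))
```

```text
[314 129  11 110 829] [318.918  184.2871]
130 317 320 [0.4489 0.4044 0.1375]
150 314 322 [0.4489 0.3863 0.1375]
180 315 322 [0.4503 0.3576 0.1375]
210 316 323 [0.4523 0.3267 0.1375]
230 317 323 [0.4535 0.3048 0.1375]
236 317 324 [0.4543 0.2979 0.1375]
[0.4498 0.4052 0.1365] [0.4531 0.2943 0.1365]
[319.7429 140.323 ]
[317.1372 238.7827]
```

View pics/c5.png

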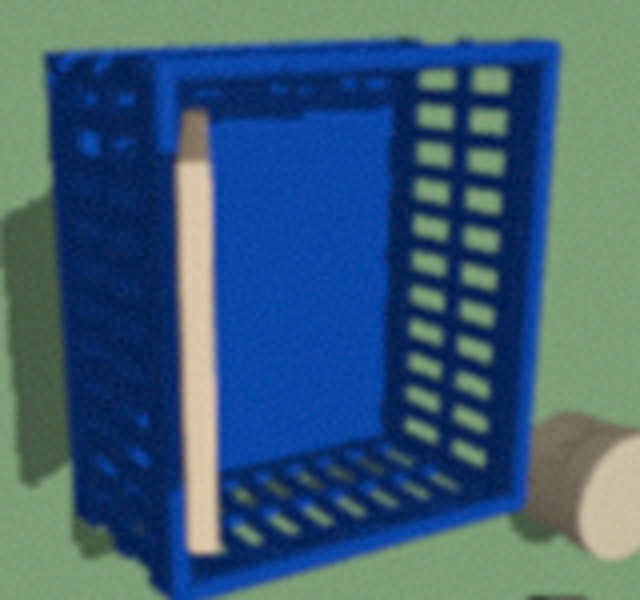

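Run:
```python
from h import *
top=[.4510,.3455,.138];yaw=.058;L=np.radians(28)
manip.command_gripper(0.05,40)
p,r=slabpose(top,yaw,L,.014,.06);manip.servo_line(p,r,0.15)
p,r=slabpose(top,yaw,L,.014);manip.servo_line(p,r,0.10)
print(manip.get_time(),manip.get_contact_force(),manip.get_position()-p)
snap("wrist","w2")
manip.command_gripper(0.0,40)
print(manip.get_time(),manip.get_width(),manip.get_contact_force())
```

```text
5.3333 [-0.1150292   0.91206538  0.06643485] [-4.90864647e-06  1.52554631e-04  3.25592892e-04]
5.8417 0.006009609167280918 [-1.81163146 -0.73925467  3.20235149]
```

View pics/w2.png

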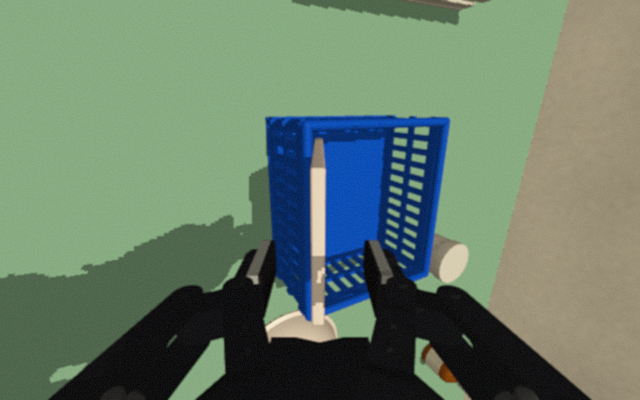

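Run:
```python
from h import *
p=np.array(manip.get_position())
manip.servo_line(p+[0.004,0,0.12],None,0.12)
print(manip.get_time(),manip.get_width(),manip.get_contact_force(),manip.get_torque())
snap("scene","sc1");snap("wrist","w3")
a=cv2.imread("pics/sc1.png");cv2.imwrite("pics/c6.png",cv2.resize(a[140:340,230:470],None,fx=3,fy=3,interpolation=cv2.INTER_CUBIC))
```

```text
6.9917 0.005681644478405313 [-0.11715111 -0.60155136 -3.6152537 ] [ 0.00672258  0.53046169 -0.03755423]
```

View pics/c6.png

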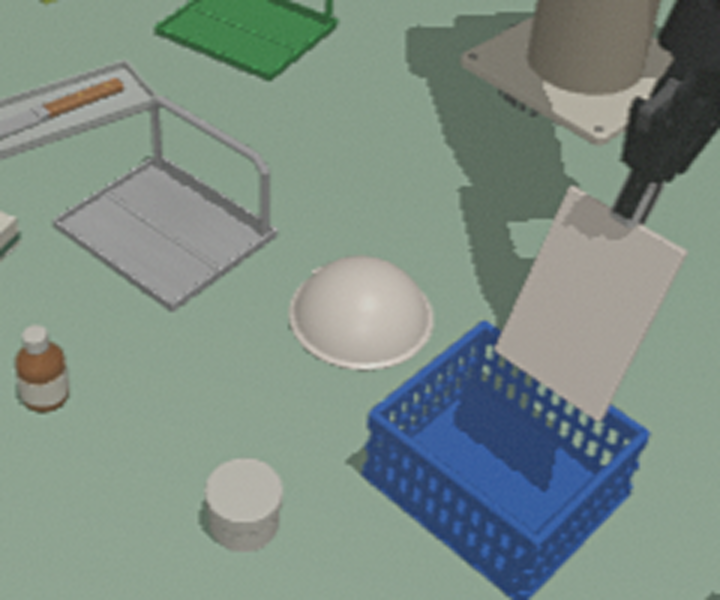

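View pics/w3.png

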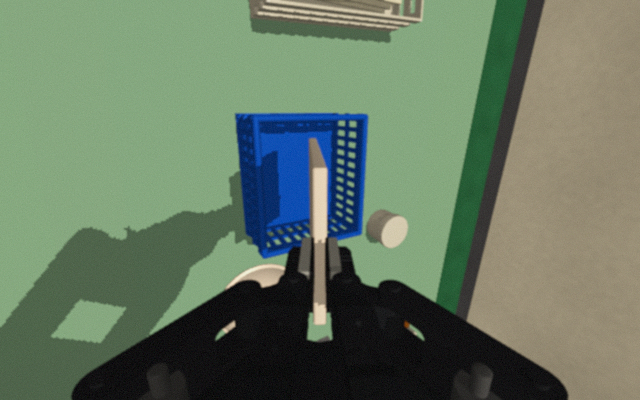

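```bash
python3 - <<'E'
from h import *
np.set_printoptions(precision=1,suppress=True)
p=np.array(manip.get_position());Rm=R.from_rotvec(manip.get_ee_rot()).as_matrix()
# slab frame in tool: z=-tx, x(n)=ty, y=-tz ; foot at tcp + (.136-... )
foot=p+Rm[:,0]*(.003+.136);print(foot.round(4)) if 0 else None
Y=-Rm[:,2];N=Rm[:,1];Z=-Rm[:,0]
for nm,h in(("foot",0),("top",.15)):
  for s in(-1,1):
    for n in(-1,1):
      P=foot+Y*.05*s+Z*h+N*.004*n
      q=proj("sc1",P);print(nm,"y",s,"n",n,"w",proj("w3",P),"sc",q,"crop",(q-[230,140])*3)
E
python3 - <<'E'
import cv2
a=cv2.imread("pics/w3.png");cv2.imwrite("pics/c7.png",cv2.resize(a[120:250,250:410],None,fx=5,fy=4.6,interpolation=cv2.INTER_CUBIC))
E
```

```text
foot y -1 n -1 w [315.2 226.6] sc [393.8 256.5] crop [491.4 349.5]
foot y -1 n 1 w [322.2 226.6] sc [392.2 257. ] crop [486.5 351. ]
foot y 1 n -1 w [314.8 137.3] sc [428.6 280.4] crop [595.9 421.3]
foot y 1 n 1 w [322.6 137.3] sc [427.1 281.1] crop [591.4 423.4]
top y -1 n -1 w [311.7 325.7] sc [420.4 201.5] crop [571.3 184.6]
top y -1 n 1 w [324.5 325.7] sc [418.9 201.7] crop [566.6 185.1]
top y 1 n -1 w [310.2 167.9] sc [459.  223.5] crop [686.9 250.5]
top y 1 n 1 w [325.9 167.9] sc [457.6 223.8] crop [682.7 251.4]
```

View pics/c7.png

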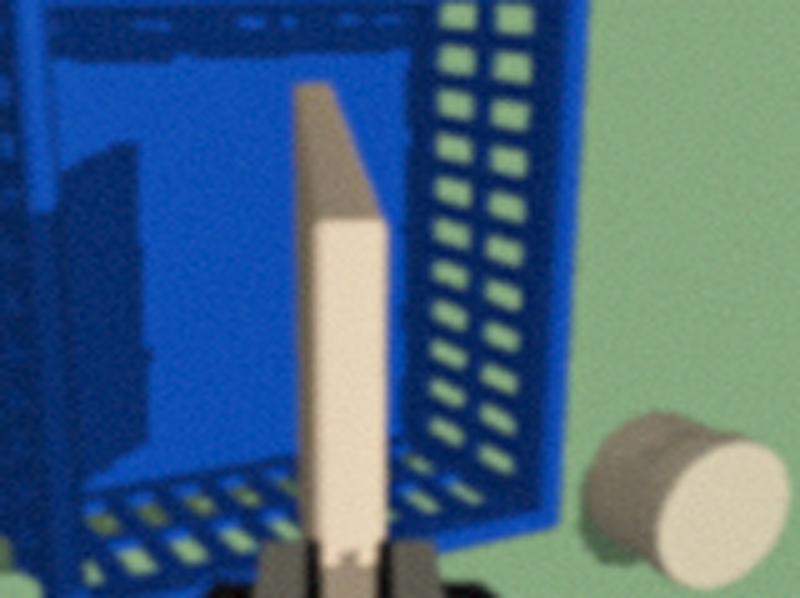

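```bash
cat >> h.py <<'E'
def footpose(foot,yaw,lean,delta,flip=1,up=0.136):
    """TCP for slab whose foot origin at foot, slab lean `lean`, tool lean = lean+delta. rotation about grasp point"""
    Q=R.from_rotvec([0,0,yaw]).as_matrix()
    z=Q@np.array([-np.sin(lean),0,np.cos(lean)])
    tl=lean+delta
    tz=Q@np.array([-np.sin(tl),0,np.cos(tl)]);n=Q@np.array([np.cos(tl),0,np.sin(tl)])
    return np.array(foot)+z*up+tz*.003, rv(-tz,flip*n)
def pan(c,yaw,x,y,z): return np.array([c[0],c[1],0])+R.from_rotvec([0,0,yaw]).apply([x,y,z])
E
python3 - <<'E'
from h import *
c=(.57,-.088);yaw=.112;d=np.radians(2.8);L=np.radians(25)
p,r=footpose(pan(c,yaw,0,0,.17),yaw,L,d)
print(p,manip.solve_ik(p,r))
manip.move_to(p,r)
snap("wrist","w4");snap("scene","sc2");snap("top","top2");print(manip.get_time(),manip.get_position()-p,manip.get_width())
a=cv2.imread("pics/sc2.png");cv2.imwrite("pics/c8.png",cv2.resize(a[100:250,220:380],None,fx=4,fy=4,interpolation=cv2.INTER_CUBIC))
E
```

```text
[ 0.51149364 -0.09458025  0.2959116 ] [-3.22654845e-01  1.92940834e-03  2.08495193e+00  3.36956441e-01
  6.36052657e-01 -6.64367752e-01]
8.8833 [ 7.46244293e-05  7.55630251e-04 -2.26741615e-04] 0.006155046837294727
```

View pics/w4.png

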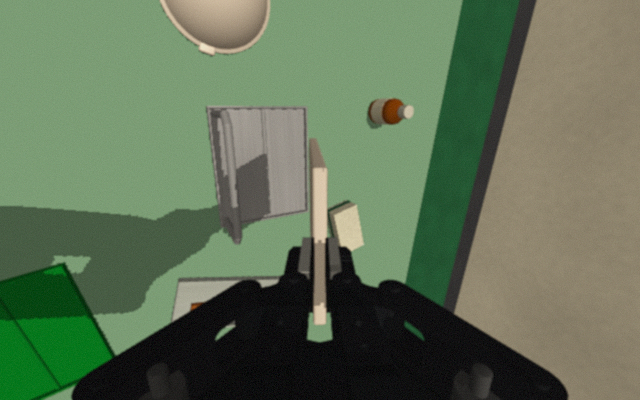

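View pics/c8.png

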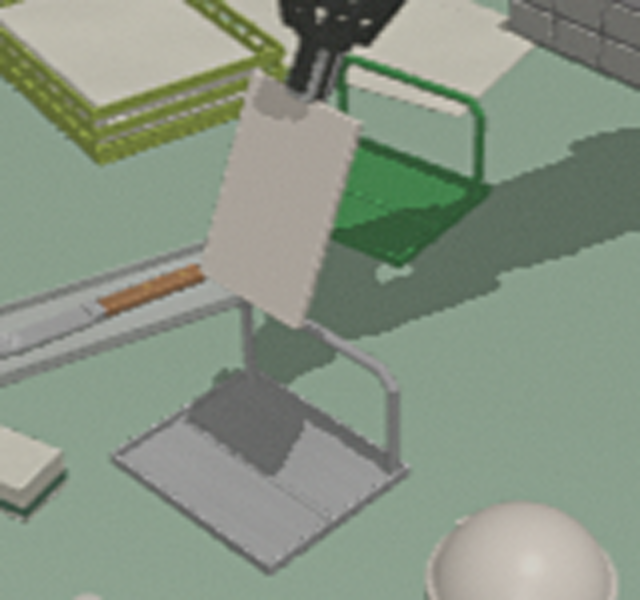

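View pics/top2.png

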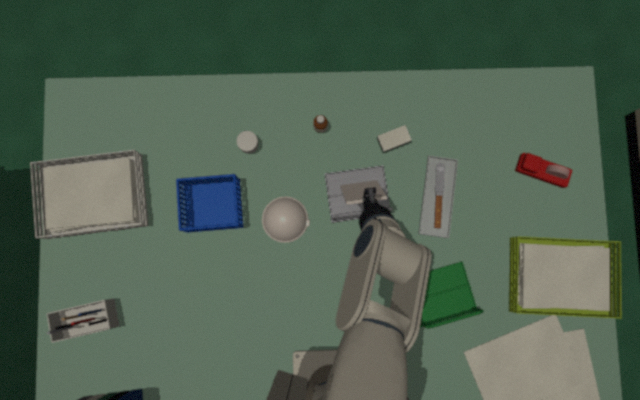

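Run:
```python
import cv2
a=cv2.imread("pics/w4.png");cv2.imwrite("pics/c9.png",cv2.resize(a[95:250,195:335],None,fx=5,fy=3.8,interpolation=cv2.INTER_CUBIC))
```

```text
(no output)
```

View pics/c9.png

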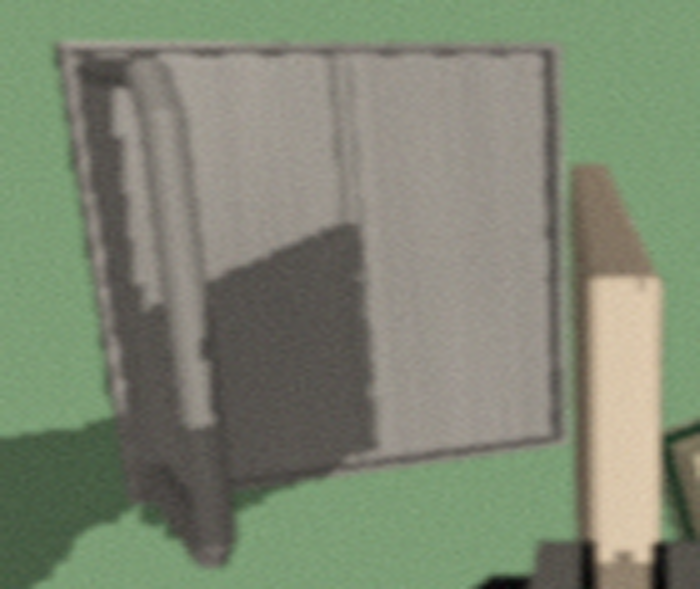

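Run:
```python
from h import *
np.set_printoptions(precision=4,suppress=True)
W=lambda x,y,z: onz("w4",(x+.5)/5-.5+195,(y+.5)/3.8-.5+95,z)
C=np.array([W(60,44,.011),W(562,46,.011),W(563,438,.011),W(132,502,.011)]);print(C,C.mean(0),[np.linalg.norm(C[i]-C[i-1]) for i in range(4)])
print("ridge",W(345,60,.006),W(369,440,.006))
print("rail",W(178,200,.098),W(192,320,.098),W(204,430,.098), W(215,555,.098))
# pan corner vectors
for i in ((3,0),(2,1)): d=C[i[1]]-C[i[0]];print("yaw",np.arctan2(-d[0],d[1]))
c=(.57,-.088);yaw=.112
print("exp rail",pan(c,yaw,-.066,0,.098),"ridge",pan(c,yaw,.004,0,.006))
```

```text
[[ 0.4814 -0.0164  0.011 ]
 [ 0.6301 -0.0001  0.011 ]
 [ 0.6476 -0.1738  0.011 ]
 [ 0.5013 -0.1923  0.011 ]] [ 0.5651 -0.0956  0.011 ] [np.float64(0.17705718103774873), np.float64(0.14957934422250813), np.float64(0.17461412321906056), np.float64(0.1474986656023129)]
ridge [ 0.5616 -0.0132  0.006 ] [ 0.5776 -0.1721  0.006 ]
rail [ 0.4966 -0.06    0.098 ] [ 0.5004 -0.0971  0.098 ] [ 0.504  -0.1336  0.098 ] [ 0.5076 -0.178   0.098 ]
yaw 0.11219956177979473
yaw 0.10020792734004566
exp rail [ 0.5044 -0.0954  0.098 ] ridge [ 0.574  -0.0876  0.006 ]
```

Run:
```python
import cv2
a=cv2.imread("pics/top2.png");cv2.imwrite("pics/c10.png",cv2.resize(a[155:230,320:410],None,fx=8,fy=8,interpolation=cv2.INTER_CUBIC))
```

```text
(no output)
```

View pics/c10.png

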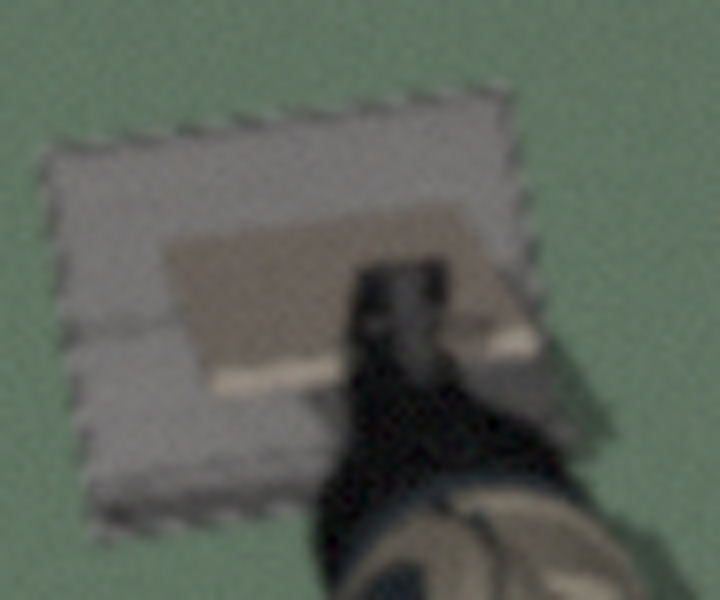

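Run:
```python
from h import *
np.set_printoptions(precision=4,suppress=True)
T=lambda x,y:("top2",(x+.5)/8-.5+320,(y+.5)/8-.5+155)
S=lambda x,y:("sc2",(x+.5)/4-.5+220,(y+.5)/4-.5+100)
q={}
for n,t,s in(("foot+y",(166,238),(300,326)),("foot-y",(455,202),(205,277)),("top+y",(209,370),(360,124)),("top-y",(531,326),(254,70))):
    q[n]=tri(T(*t),S(*s));print(n,*q[n])
for s in("+y","-y"):
    d=q["top"+s][0]-q["foot"+s][0];dl=np.hypot(*d[:2]);print(np.linalg.norm(d),"lean",np.degrees(np.arctan2(dl,d[2])))
p=np.array(manip.get_position());Rm=R.from_rotvec(manip.get_ee_rot()).as_matrix()
for dd in (0,2.8):
  Q=R.from_rotvec(-Rm[:,2]*np.radians(dd)).as_matrix()   # about slab +y
  Z=Q@-Rm[:,0];N=Q@Rm[:,1];Y=-Rm[:,2]
  g=p+Rm[:,0]*.003;foot=g-Z*.136
  print(dd,"lean",np.degrees(np.arccos(Z[2])))
  for nm,h in(("foot",0),("top",.15)):
    for s in(1,-1):
      P=foot+Y*.05*s+Z*h+N*.004;print(nm,s,P,"w",proj("w4",P),"top crop",(proj("top2",P)-[320,155])*8,"sc",(proj("sc2",P)-[220,100])*4)
```

```text
foot+y [ 0.566  -0.0374  0.1751] 0.006720345457672087
foot-y [ 0.5767 -0.1355  0.1673] 0.007030992558098993
top+y [ 0.5049 -0.0434  0.3068] 0.005666246781766911
top-y [ 0.5162 -0.1416  0.3087] 0.003388833389375447
0.14531565839344285 lean 24.97939227661943
0.15389779423266073 lean 23.273042510007578
0 lean 27.77023651026138
foot 1 [ 0.5738 -0.0364  0.1746] w [322.644  137.0021] top crop [152.2385 219.3344] sc [285.4571 329.5844]
foot -1 [ 0.5851 -0.1358  0.1745] w [322.3125 226.3555] top crop [447.107 178.349] sc [187.9503 270.7499]
top 1 [ 0.5043 -0.0443  0.3073] w [325.9283 167.3268] top crop [202.3738 375.0799] sc [353.9556 120.4062]
top -1 [ 0.5156 -0.1437  0.3073] w [324.7281 325.2465] top crop [530.328  329.0852] sc [248.9418  68.5615]
2.8 lean 24.9702367083668
foot 1 [ 0.5679 -0.0371  0.1714] w [316.1712 136.9986] top crop [154.4059 237.9753] sc [291.8141 329.3804]
foot -1 [ 0.5793 -0.1364  0.1714] w [316.4798 226.3427] top crop [448.7349 197.022 ] sc [194.4786 270.8263]
top 1 [ 0.505  -0.0442  0.3074] w [327.2473 167.2407] top crop [202.0572 372.74  ] sc [353.2047 120.6344]
top -1 [ 0.5163 -0.1436  0.3074] w [325.8102 324.9914] top crop [530.0268 326.7492] sc [248.1802  68.7568]
```

Run:
```python
from h import *
np.set_printoptions(precision=2,suppress=True)
c=(.5656,-.0955);yaw=.102;d=np.radians(2.8);L=np.radians(25)
for y in (-.06,.06):
    q=proj("sc0",pan(c,yaw,-.066,y,.098));print("rail sc crop",(q-[190,150])*5)
for xy in ((.075,-.09),(.075,.09),(-.075,.09)): print("corner",(proj("sc0",pan(c,yaw,*xy,.011))-[190,150])*5)
f=lambda x,z: footpose(pan(c,yaw,x,0,z),yaw,L,d)
manip.servo_line(*f(-.006,.12),.15)
manip.servo_line(*f(-.006,.010),.13)
F0=np.array(manip.get_contact_force());print(manip.get_time(),F0)
z=.010
while z>-.002:
    z-=.001; manip.servo_line(*f(-.006,z),.03)
    F=np.array(manip.get_contact_force());print(round(z,4),F-F0)
    if F[2]-F0[2]>1.5: break
snap("scene","sc3");snap("wrist","w5")
print(manip.get_time())
a=cv2.imread("pics/sc3.png");cv2.imwrite("pics/c11.png",cv2.resize(a[130:260,220:380],None,fx=5,fy=4.6,interpolation=cv2.INTER_CUBIC))
```

```text
rail sc crop [475.49 122.08]
rail sc crop [613.19 206.13]
corner [282.78 312.68]
corner [480.25 457.76]
corner [659.3  330.63]
10.375 [-0.27 -0.03 -4.25]
0.009 [ 0.02 -0.61  0.71]
0.008 [ 0.17 -0.77  0.95]
0.007 [-0.29  0.    1.45]
0.006 [-0.63  0.34  1.79]
11.475
```

View pics/c11.png

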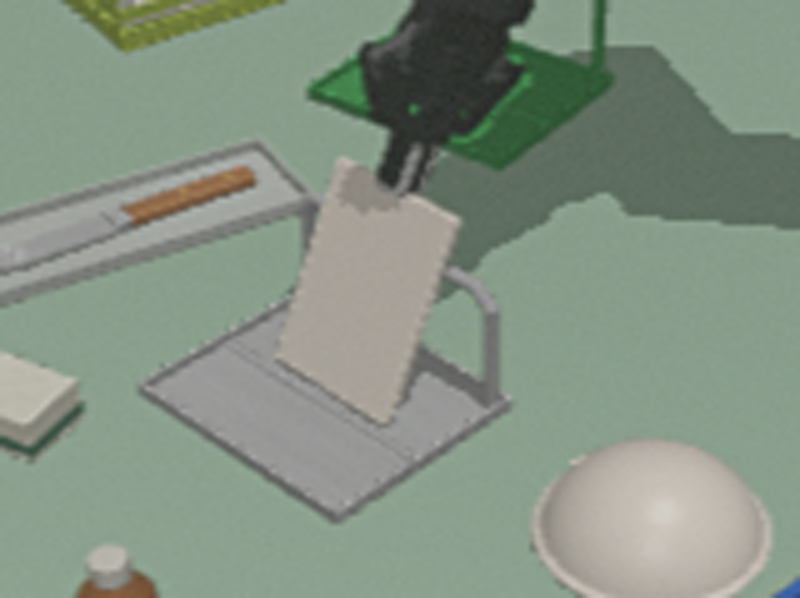

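View pics/w5.png

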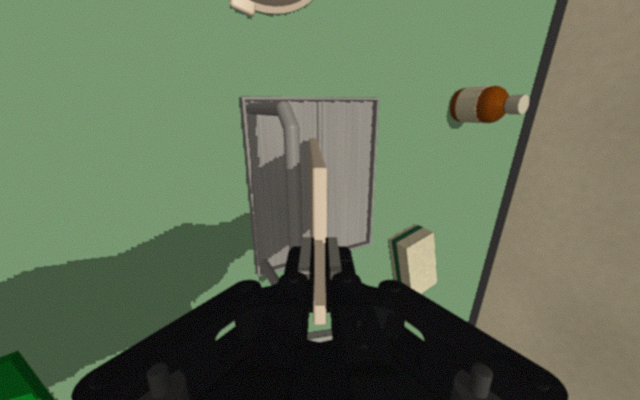

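```bash
cat >> h.py <<'E'
def force(n=4,dt=.02):
    a=[]
    for _ in range(n): manip.hold(dt);a.append(manip.get_contact_force())
    return np.mean(a,0)
E
python3 - <<'E'
from h import *
np.set_printoptions(precision=2,suppress=True)
c=(.5656,-.0955);yaw=.102;d=np.radians(2.8);L=np.radians(25)
f=lambda x,z: footpose(pan(c,yaw,x,0,z),yaw,L,d)
z=.006;print(force())
while z>-.001:
    z-=.001; manip.servo_line(*f(-.006,z),.03)
    F=force();print(round(z,4),F)
    if F[2]>1: break
print(manip.get_time())
E
```

```text
[-0.16 -0.34 -3.05]
0.005 [ 0.2   0.24 -2.66]
0.004 [-4.32  0.24  6.01]
12.175
```

Run:
```python
from h import *
np.set_printoptions(precision=2,suppress=True)
c=(.5656,-.0955);yaw=.102;d=np.radians(2.8);L=np.radians(25)
f=lambda x,z: footpose(pan(c,yaw,x,0,z),yaw,L,d)
manip.servo_line(*f(-.006,.0058),.03)
manip.servo_line(*f(-.0095,.0058),.03)
x=-.0095;print(force())
while x>-.017:
    x-=.001; manip.servo_line(*f(x,.0055),.03)
    F=force();print(round(x,4),F)
    if F[0]>2.0: break
print(manip.get_time())
```

```text
[ 0.55 -0.19 -2.95]
-0.0105 [ 0.07 -0.11 -3.  ]
-0.0115 [ 0.07 -0.05 -2.69]
-0.0125 [-0.11  0.2  -2.97]
-0.0135 [ 1.    0.41 -2.88]
-0.0145 [ 1.42 -0.2  -2.64]
-0.0155 [ 2.82  0.62 -1.38]
14.6583
```

Run:
```python
from h import *
np.set_printoptions(precision=2,suppress=True)
c=(.5656,-.0955);yaw=.102;d=np.radians(2.8);L=np.radians(25)
f=lambda x,z: footpose(pan(c,yaw,x,0,z),yaw,L,d)
x=-.0138;z=.0055
manip.servo_line(*f(x,z),.03)
while z>.002:
    z-=.0005; manip.servo_line(*f(x,z),.03)
    F=force();print(round(z,4),F)
    if F[2]>-.8: break
snap("scene","sc4");snap("wrist","w6")
manip.command_gripper(0.012,20)
print(manip.get_width(),force(),manip.get_time())
snap("scene","sc5")
a=cv2.imread("pics/sc5.png");cv2.imwrite("pics/c12.png",cv2.resize(a[130:260,220:380],None,fx=5,fy=4.6,interpolation=cv2.INTER_CUBIC))
```

```text
0.005 [ 1.21  0.09 -2.26]
0.0045 [ 1.36  0.39 -1.98]
0.004 [ 1.85 -0.46 -2.  ]
0.0035 [ 1.99 -0.06 -1.94]
0.003 [ 2.34  0.24 -1.59]
0.0025 [ 2.39  0.13 -1.39]
0.002 [ 3.09  0.55 -1.13]
0.011646857189943871 [ 0.54 -0.12  0.37] 17.525
```

View pics/c12.png

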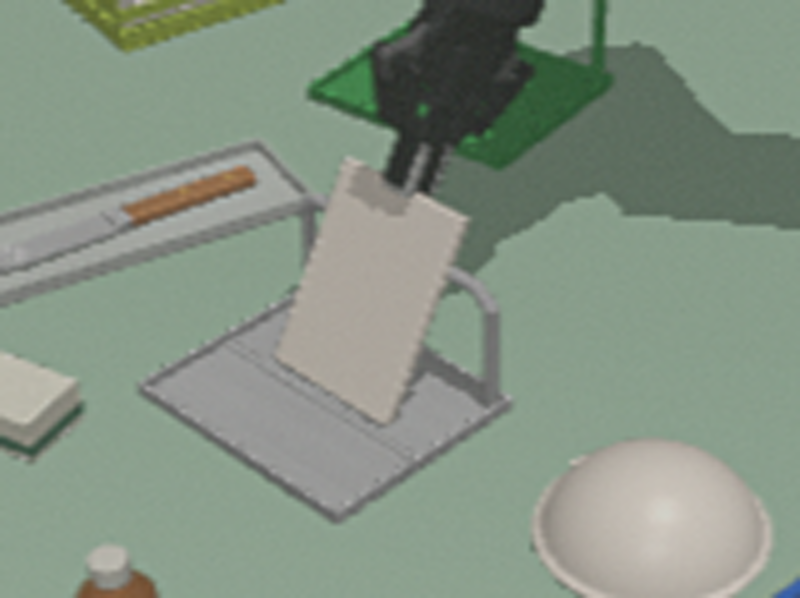

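View pics/w6.png

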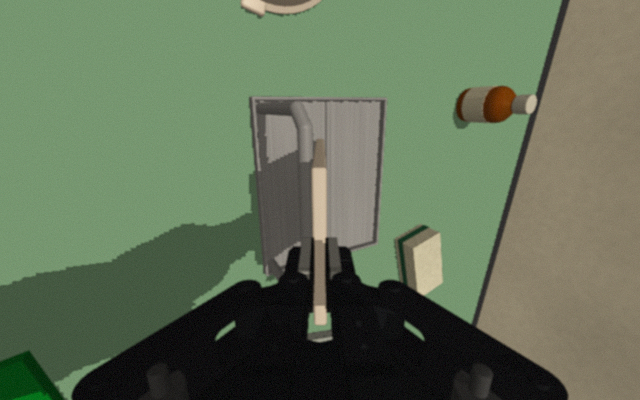

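Run:
```python
from h import *
np.set_printoptions(precision=2,suppress=True)
manip.command_gripper(0.03,20)
p=np.array(manip.get_position());Rm=R.from_rotvec(manip.get_ee_rot()).as_matrix()
manip.servo_line(p-Rm[:,0]*.06,None,.10)
print(manip.get_time(),force(2))
snap("scene","sc6");snap("wrist","w7")
a=cv2.imread("pics/sc6.png");cv2.imwrite("pics/c13.png",cv2.resize(a[130:260,220:380],None,fx=5,fy=4.6,interpolation=cv2.INTER_CUBIC))
b=cv2.imread("pics/sc4.png");e=cv2.imread("pics/sc5.png");print(np.abs(b.astype(int)-e)[180:240,270:330].mean())
```

```text
18.6417 [-0.6  -0.32  0.73]
1.4045370370370371
```

View pics/c13.png

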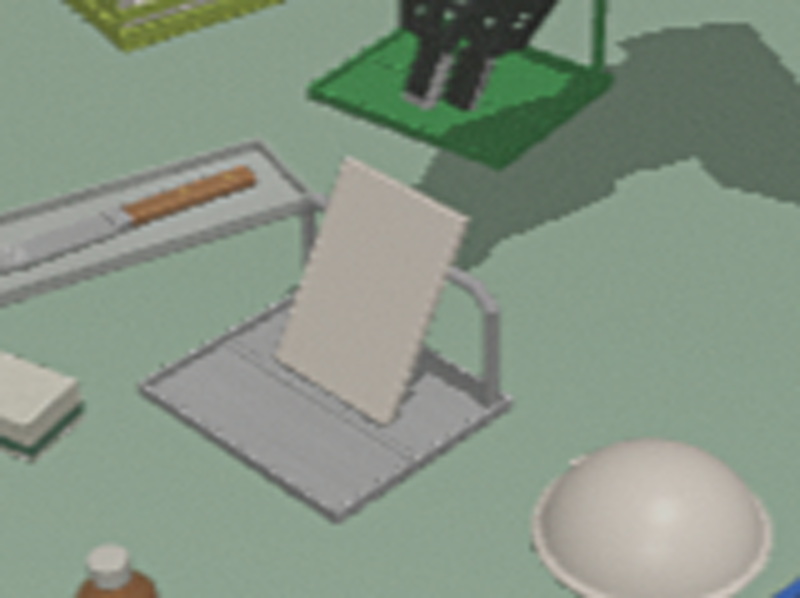

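View pics/w7.png

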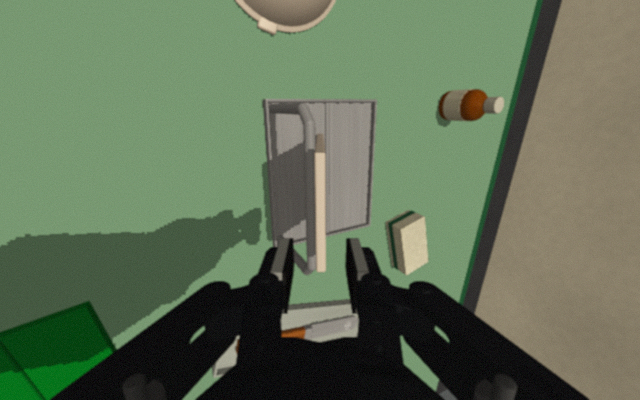

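Run:
```python
from h import *
np.set_printoptions(precision=4,suppress=True)
c=(.5656,-.0955);yaw=.102
def P(w): return R.from_rotvec([0,0,-yaw]).apply(np.array(w)-[c[0],c[1],0])*1000
S=lambda x,y:("sc6",(x+.5)/5-.5+220,(y+.5)/4.6-.5+130)
print("ridge",[P(onz(*S(*q),.006)) for q in((235,343),(407,457))])
print("footfront",[P(onz(*S(*q),.0065)) for q in((277,358),(388,424))])
img=load("w7")[0];cv2.imwrite("pics/c14.png",cv2.resize(img[90:280,240:400],None,fx=5,fy=3.1,interpolation=cv2.INTER_CUBIC))
def ft(th,): 
    th=np.radians(th); return -66+(9+np.sin(th)*(95-4*np.sin(th)))/np.cos(th)*1 if 0 else None
for th in (23,25,27,29):
    t=np.radians(th); xf=-66-(-9-np.sin(t)*(95-4*np.sin(t)))/np.cos(t)
    f=np.array([xf,0,3+4*np.sin(t)]);z=np.array([-np.sin(t),0,np.cos(t)]);n=np.array([np.cos(t),0,np.sin(t)])
    W=lambda q: pan(c,yaw,*(q/1000))
    a=f+n*4+[0,50,0];b=f-n*4+[0,50,0]
    print(th,xf.round(1),"footfront w",(proj("w7",W(a))-[240,90])*[5,3.1],(proj("w7",W(b))-[240,90])*[5,3.1],"top front/back",(proj("w7",W(a+z*150))-[240,90])*[5,3.1],(proj("w7",W(b+z*150))-[240,90])*[5,3.1],"sc",(proj("sc6",W(a))-[220,130])*[5,4.6],(proj("sc6",W(a+150*z))-[220,130])*[5,4.6])
```

```text
ridge [array([  2.3778, -80.1282,   6.    ]), array([ 5.5203, 80.2626,  6.    ])]
footfront [array([ -5.3296, -48.4614,   6.5   ]), array([-7.9846, 49.9545,  6.5   ])]
23 -16.6 footfront w [379.2095 132.5152] [346.4722 132.6523] top front/back [454.6405 190.1486] [398.206  190.5733] sc [391.8421 418.9926] [456.8827 213.9231]
25 -12.6 footfront w [394.004  132.1625] [361.3957 132.2366] top front/back [442.927  189.3045] [386.6869 189.5395] sc [387.179  421.6544] [457.922  215.7255]
27 -8.4 footfront w [409.1305 131.7989] [376.6722 131.8111] top front/back [432.0587 188.3101] [376.177 188.36 ] sc [382.3415 424.4301] [458.7092 217.881 ]
29 -4.1 footfront w [424.6394 131.4228] [392.3519 131.3743] top front/back [422.2085 187.1664] [366.8425 187.0373] sc [377.3063 427.3348] [459.2167 220.4011]
```

View pics/c14.png

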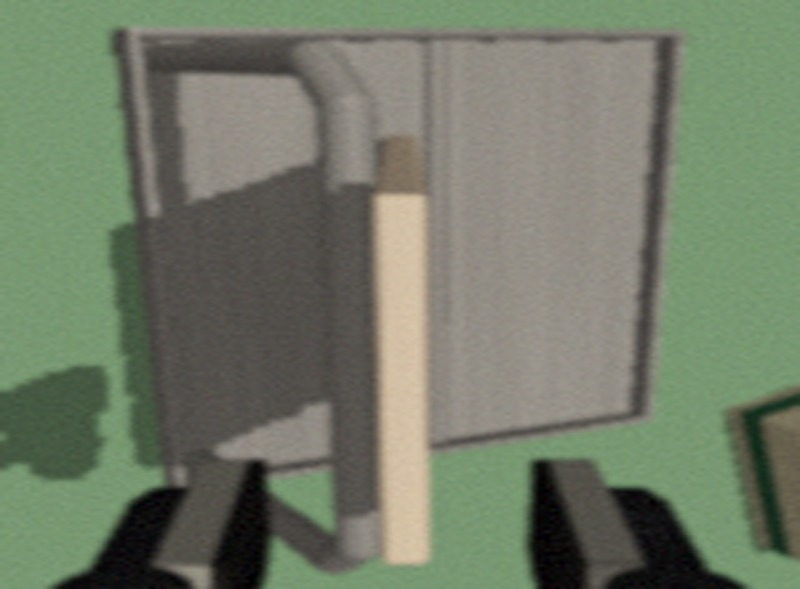

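Run:
```python
from h import *
np.set_printoptions(precision=4,suppress=True)
c=(.5656,-.0955);yaw=.102
pr=lambda *q:(proj("w7",pan(c,yaw,*(np.array(q)/1000)))-[240,90])*[5,3.1]
print("ridge",pr(4,70,6),pr(4,0,6),"rail",pr(-66,55,98),pr(-66,0,98),pr(-66,-40,98),"corners",pr(75,90,11),pr(-75,90,11),pr(75,-90,11))
```

```text
ridge [439.9968  79.0218] [437.228  252.4273] rail [346.8485 147.7959] [350.053 338.039] [352.1234 460.9532] corners [687.6662  27.5325] [128.4929  21.4324] [648.1731 421.1252]
```

Run:
```python
from h import *
np.set_printoptions(precision=2,suppress=True)
c=(.5656,-.0955);yaw=.102;d=np.radians(2.8);L=np.radians(25)
f=lambda x,z: footpose(pan(c,yaw,x,0,z),yaw,L,d)
p=np.array(manip.get_position());Rm=R.from_rotvec(manip.get_ee_rot()).as_matrix()
manip.servo_line(p+Rm[:,0]*.06+Rm[:,1]*.001,None,.10)
manip.command_gripper(0,40);print(manip.get_width())
p=np.array(manip.get_position())
manip.servo_line(p+[.005,0,.008],None,.05)
manip.servo_line(*f(-.0105,.011),.05)
manip.servo_line(*f(-.0115,.0065),.05)
F0=force();print(F0,manip.get_time())
snap("wrist","w8");snap("scene","sc7")
img=load("w8")[0];cv2.imwrite("pics/c15.png",cv2.resize(img[90:280,240:400],None,fx=5,fy=3.1,interpolation=cv2.INTER_CUBIC))
```

```text
0.006005607420703831
[ 0.13 -0.54 -2.93] 20.7667
```

View pics/c15.png

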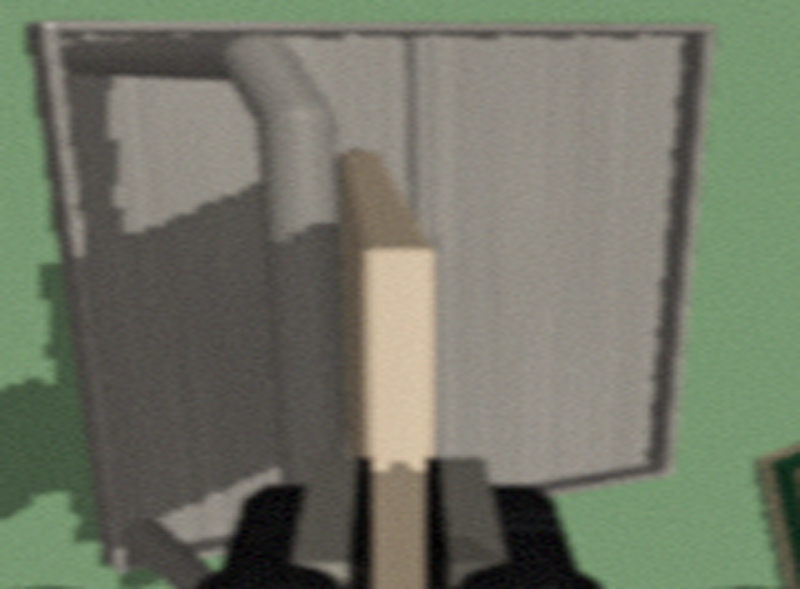

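Run:
```python
from h import *
np.set_printoptions(precision=2,suppress=True)
c=(.5656,-.0955);yaw=.102;d=np.radians(2.8);L=np.radians(25)
f=lambda x,z: footpose(pan(c,yaw,x,0,z),yaw,L,d)
z=.0065
while z>.002:
    z-=.0005; manip.servo_line(*f(-.012,z),.03)
    F=force();print(round(z,4),F)
    if F[2]>-1.2: break
manip.command_gripper(0.012,20)
manip.command_gripper(0.03,20)
p=np.array(manip.get_position());Rm=R.from_rotvec(manip.get_ee_rot()).as_matrix()
manip.servo_line(p-Rm[:,0]*.06,None,.12)
print(manip.get_time())
snap("wrist","w9");snap("scene","sc8")
img=load("w9")[0];cv2.imwrite("pics/c16.png",cv2.resize(img[90:280,240:400],None,fx=5,fy=3.1,interpolation=cv2.INTER_CUBIC))
for th in (21,23,25,27,29):
    t=np.radians(th); xf=-66-(-9-np.sin(t)*(95-4*np.sin(t)))/np.cos(t)
    q=np.array([xf,0,3+4*np.sin(t)]);zz=np.array([-np.sin(t),0,np.cos(t)]);n=np.array([np.cos(t),0,np.sin(t)])
    W=lambda q: pan(c,yaw,*(q/1000))
    a=q+n*4+[0,50,0]
    print(th,xf.round(1),(proj("w9",W(a))-[240,90])*[5,3.1],(proj("w9",W(a+z*0+zz*150))-[240,90])*[5,3.1])
```

```text
0.006 [-0.03  0.07 -3.35]
0.0055 [-0.69  0.31 -0.33]
22.7
21 -20.4 [349.02 131.27] [439.94 187.86]
23 -16.6 [363.49 130.94] [427.83 187.19]
25 -12.6 [378.25 130.59] [416.41 186.37]
27 -8.4 [393.34 130.24] [405.85 185.41]
29 -4.1 [408.81 129.87] [396.32 184.29]
```

View pics/c16.png

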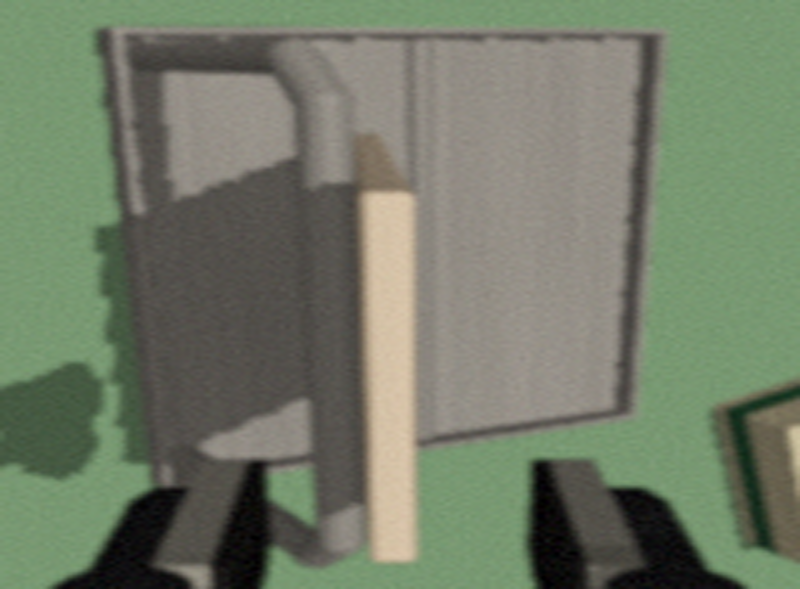

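Run:
```python
from h import *
np.set_printoptions(precision=3,suppress=True)
s=np.array([np.cos(-.1),np.sin(-.1),0]);y=np.array([-s[1],s[0],0])
for f in(1,-1):
    r=rv([0,0,-1],f*y);print(f,manip.solve_ik([.535,-.337,.20],r), manip.solve_ik([.535,-.337,.024],r), manip.solve_ik([.49,.12,.1],rv([0,0,-1],[0,f,0])))
print(manip.get_joint_positions())
f=-1 if abs(manip.solve_ik([.535,-.337,.20],rv([0,0,-1],-y))[5])<abs(manip.solve_ik([.535,-.337,.20],rv([0,0,-1],y))[5]) else 1
print(f)
p=np.array(manip.get_position());Rm=R.from_rotvec(manip.get_ee_rot()).as_matrix()
manip.servo_line(p-Rm[:,0]*.06,None,.2)
manip.move_to([.535,-.337,.20],rv([0,0,-1],f*y))
snap("wrist","w10");snap("scene","sc9");print(manip.get_time())
a=cv2.imread("pics/sc9.png");cv2.imwrite("pics/c17.png",cv2.resize(a[130:260,220:380],None,fx=5,fy=4.6,interpolation=cv2.INTER_CUBIC))
```

```text
1 [-0.581  0.46   1.631  0.     1.05  -2.052] [-0.581  0.7    1.702  0.     0.739 -2.052] [ 0.217  0.439  1.974 -0.     0.728 -1.354]
-1 [-0.581  0.46   1.631 -0.     1.05   1.09 ] [-0.581  0.7    1.702 -0.     0.739  1.09 ] [ 0.217  0.439  1.974 -0.     0.728  1.787]
[-0.389  0.142  2.269  0.658  0.368 -1.067]
-1
25.1
```

View pics/w10.png

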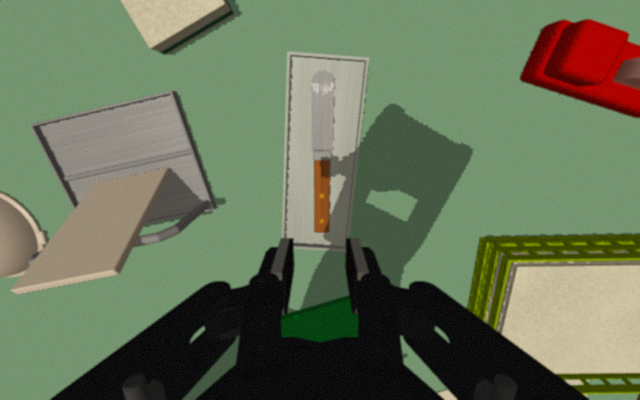

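View pics/c17.png

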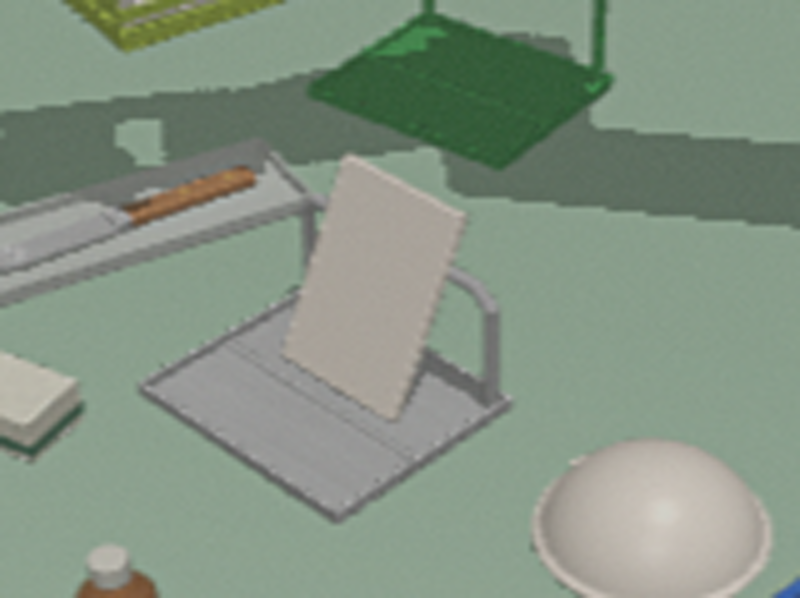

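Run:
```python
from h import *
np.set_printoptions(precision=4,suppress=True)
img=load("w10")[0];hsv=cv2.cvtColor(img,cv2.COLOR_BGR2HSV)
m=np.zeros(img.shape[:2],np.uint8);m[140:245,300:345]=((hsv[140:245,300:345,0]<22)&(hsv[140:245,300:345,1]>110))
n,l,st,ce=cv2.connectedComponentsWithStats(m);i=1+np.argmax(st[1:,4]);print(st[i],ce[i])
pts=np.argwhere(l==i)[:,::-1].astype(np.float32);rc=cv2.minAreaRect(pts);print(rc)
x,y,w,h=st[i,:4]
r0=np.where(l[y+3]==i)[0];r1=np.where(l[y+h-4]==i)[0];print(y,y+h,r0.min(),r0.max(),r1.min(),r1.max())
u0=r0.mean();u1=r1.mean()
A=onz("w10",u0,y-.5,.013);B=onz("w10",u1,y+h-.5,.013);T=onz("w10",322.5,70.5,.009)
d=A-B;print("front",A,"end",B,np.linalg.norm(d),"tip",T,np.linalg.norm(T-A),"yaw",np.arctan2(d[1],d[0]),np.arctan2((T-B)[1],(T-B)[0]))
s=d/np.linalg.norm(d);print("origin from end",B+s*.088,"from front",A-s*.022,"from tip",T-s*.112)
cv2.imwrite("pics/c18.png",cv2.resize(img[50:250,270:380],None,fx=5,fy=3,interpolation=cv2.INTER_CUBIC))
```

```text
[ 314  160   16   72 1038] [321.6214 195.0241]
((321.5, 195.5), (71.0, 15.0), 90.0)
160 232 315 329 315 328
front [ 0.5539 -0.3417  0.013 ] end [ 0.4576 -0.3318  0.013 ] 0.09682012714704218 tip [ 0.6537 -0.352   0.009 ] 0.10040893142230983 yaw -0.10285154251104626 -0.10240105286522903
origin from end [ 0.5451 -0.3408  0.013 ] from front [ 0.532  -0.3395  0.013 ] from tip [ 0.5423 -0.3405  0.009 ]
```

View pics/c18.png

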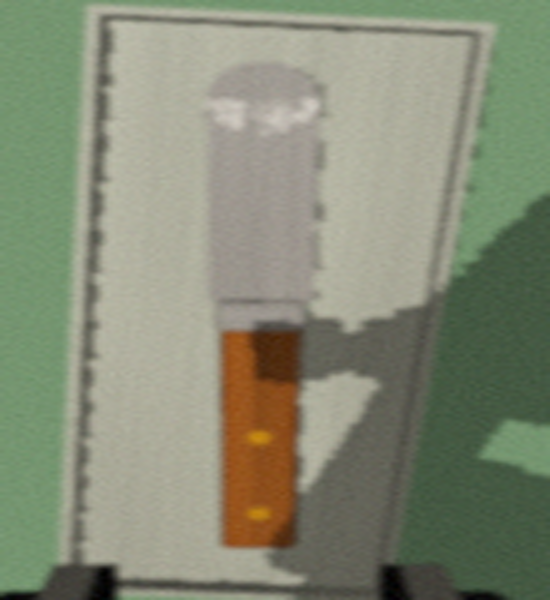

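Run:
```python
from h import *
np.set_printoptions(precision=3,suppress=True)
yaw=-.1026;y=np.array([-np.sin(yaw),np.cos(yaw),0]);r=rv([0,0,-1],-y)
manip.command_gripper(.045,40)
manip.servo_line([.5443,-.3407,.08],r,.2)
manip.servo_line([.5443,-.3407,.0262],r,.1)
print(force(2),manip.get_time())
manip.command_gripper(0,40)
print(manip.get_width(),force(2))
p=np.array(manip.get_position());print(p)
manip.servo_line(p+[0,0,.03],None,.08)
manip.servo_line(p+[0,0,.17],None,.3)
print(force(),manip.get_width(),manip.get_time())
snap("wrist","w11");snap("scene","sc10")
a=cv2.imread("pics/sc10.png");cv2.imwrite("pics/c19.png",cv2.resize(a[80:230,170:330],None,fx=5,fy=4,interpolation=cv2.INTER_CUBIC))
```

```text
[ 0.289 -0.282  0.788] 26.875
4.0734978501695455e-05 [-0.154 -0.112 -0.146]
[ 0.544 -0.341  0.026]
[ 0.282  0.215 -0.59 ] 1.4918694859341026e-05 28.6167
```

View pics/w11.png

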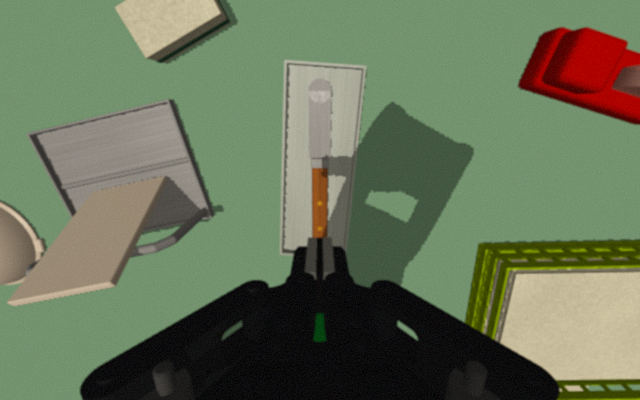

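View pics/c19.png

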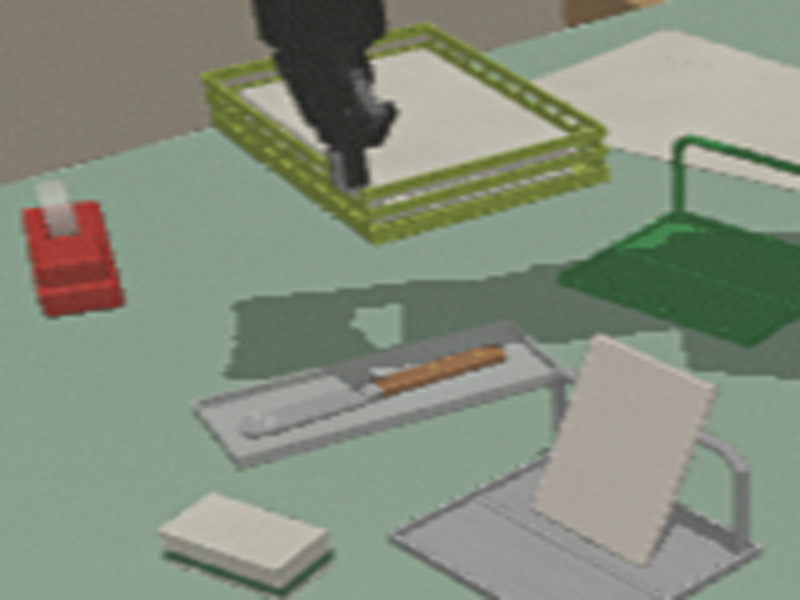

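Run:
```python
from h import *
np.set_printoptions(precision=4,suppress=True)
c=manip.camera("wrist");M=np.array(c["mount"])
for v in (236,238,240,242):
    d=M[:3,:3]@np.array([0,(v-c["cy"])/c["fy"],1]);o=M[:3,3]
    for z in(-.011,): print(v,"tool x",o+d*(z-o[2])/d[2])
img=load("w11")[0];cv2.imwrite("pics/c20.png",cv2.resize(img[60:300,270:380],None,fx=5,fy=2.5,interpolation=cv2.INTER_CUBIC))
print(manip.get_time())
hsv=cv2.cvtColor(img,cv2.COLOR_BGR2HSV)
m=((hsv[:,:,0]<22)&(hsv[:,:,1]>110)).astype(np.uint8);m[:,:300]=0;m[:,345:]=0;m[:140]=0;m[250:]=0
p=np.argwhere(m);v0=p[:,0].min();print(v0,p[:,0].max());A=onz("w11",p[p[:,0]<v0+6][:,1].mean(),v0-.5,.013);print("front orange",A)
q=np.argwhere(m&1);r=q[(q[:,0]>225)&(q[:,0]<235)];print(onz("w11",r[:,1].mean(),230,.013))
print(onz("w11",320,80,.009))
```

```text
236 tool x [-0.008 -0.    -0.011]
238 tool x [-0.0105 -0.     -0.011 ]
240 tool x [-0.013  -0.0001 -0.011 ]
242 tool x [-0.0154 -0.0001 -0.011 ]
28.7667
168 249
front orange [ 0.5535 -0.3413  0.013 ]
[ 0.4703 -0.3329  0.013 ]
[ 0.6521 -0.3521  0.009 ]
```

View pics/c20.png

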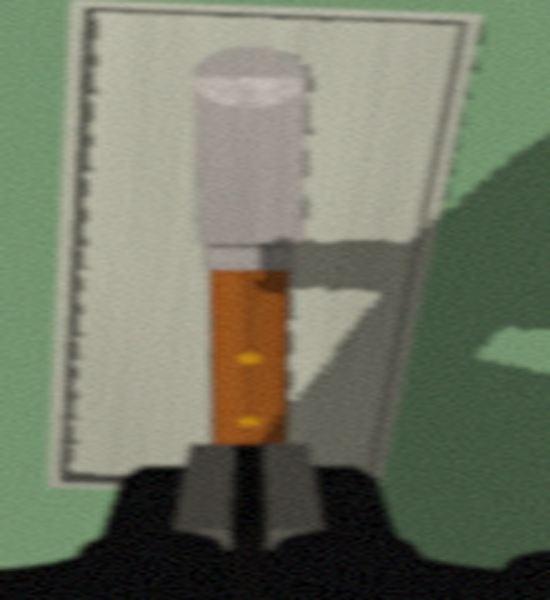

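Run:
```python
from h import *
np.set_printoptions(precision=1,suppress=True)
p=np.array(manip.get_position());print(p)
for x in(-.02,-.01,0,.01,.022): print(x,(proj("sc10",p-[0,0,x])-[170,80])*[5,4])
print((proj("sc10",[.5443,-.3407,.013])-[170,80])*[5,4])
print(load("w11")[2],load("w11")[1].round(3))
a=cv2.imread("pics/sc10.png");cv2.imwrite("pics/c21.png",cv2.resize(a[80:140,210:270],None,fx=10,fy=10,interpolation=cv2.INTER_CUBIC))
print((proj("sc10",p-[0,0,.022])-[210,80])*10,(proj("sc10",p)-[210,80])*10)
```

```text
[ 0.5 -0.3  0.2]
-0.02 [346.4 172.1]
-0.01 [348.4 183.4]
0 [350.4 194.6]
0.01 [352.4 205.7]
0.022 [354.8 218.8]
[382.3 379.5]
[276.  276.  319.3 197.4] [[-0.1 -0.9 -0.3  0.6]
 [-1.   0.1  0.  -0.3]
 [ 0.   0.3 -0.9  0.3]
 [ 0.   0.   0.   1. ]]
[309.6 547.1] [300.8 486.5]
```

View pics/c21.png

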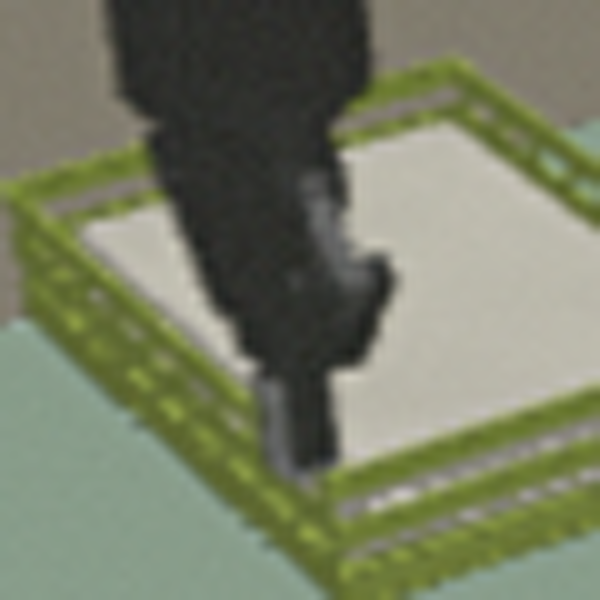

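Run:
```python
from h import *
np.set_printoptions(precision=3,suppress=True)
yaw=-.1026;y=np.array([-np.sin(yaw),np.cos(yaw),0]);r=rv([0,0,-1],-y)
manip.command_gripper(.034,40)
manip.servo_line([.5443,-.3407,.026],r,.25)
F0=force(3);z=.026;print(F0)
while z>-.012:
    z-=.0015; manip.servo_line([.5443,-.3407,z],r,.04)
    F=force(2);
    if F[2]-F0[2]>2 or z<.012: print(round(z,4),F-F0)
    if F[2]-F0[2]>2: break
snap("wrist","w12");snap("scene","sc11")
print(manip.get_time())
a=cv2.imread("pics/sc11.png");cv2.imwrite("pics/c22.png",cv2.resize(a[130:220,190:290],None,fx=8,fy=6.5,interpolation=cv2.INTER_CUBIC))
```

```text
[ 0.447 -0.038  0.118]
0.011 [-0.258  0.165  0.406]
0.0095 [-0.083 -0.058 -0.376]
0.008 [-0.936 -0.81   0.181]
0.0065 [-0.789 -0.062  0.255]
0.005 [-0.031  0.677  0.067]
0.0035 [-0.161 -0.43  -0.067]
0.002 [-0.187 -0.301  0.022]
0.0005 [-0.182  0.074 -0.68 ]
-0.001 [-0.444  0.135  0.057]
-0.0025 [-0.733  0.506  0.247]
-0.004 [-0.352  0.571 -0.238]
-0.0055 [-0.044 -0.598  3.482]
36.125
```

View pics/w12.png

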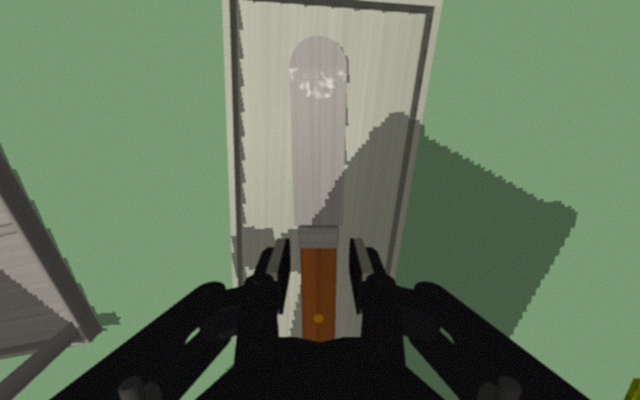

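View pics/c22.png

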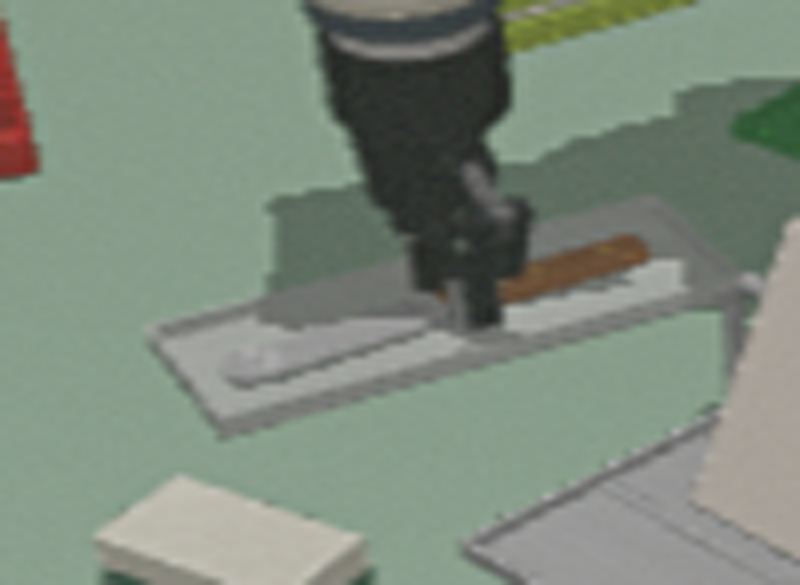

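Run:
```python
from h import *
np.set_printoptions(precision=3,suppress=True)
yaw=-.1026;y=np.array([-np.sin(yaw),np.cos(yaw),0]);r=rv([0,0,-1],-y)
manip.servo_line([.5443,-.3407,-.0025],r,.05)
manip.command_gripper(0,40)
print(manip.get_width(),force(2))
if manip.get_width()>.01:
    manip.servo_line([.5443,-.3407,.03],r,.1)
    manip.servo_line([.5443,-.3407,.16],r,.3)
    F=force(2);print(F,manip.get_width())
snap("wrist","w13");snap("scene","sc12");snap("top","top3")
print(manip.get_time())
a=cv2.imread("pics/sc12.png");cv2.imwrite("pics/c23.png",cv2.resize(a[80:200,170:300],None,fx=6,fy=5,interpolation=cv2.INTER_CUBIC))
```

```text
0.01793445668530497 [-0.047 -0.105  0.851]
[ 0.294  0.277 -1.163] 0.018485787894388706
37.9167
```

View pics/w13.png

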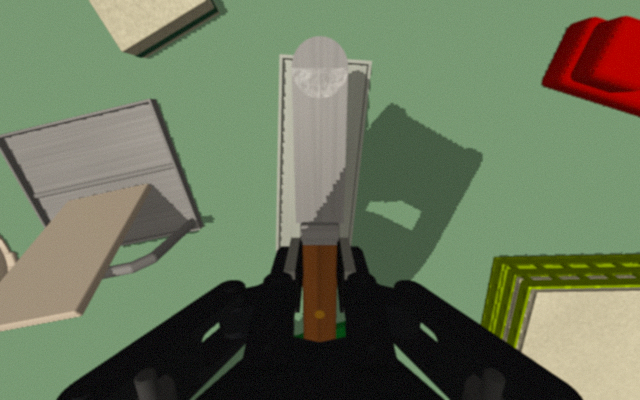

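View pics/c23.png

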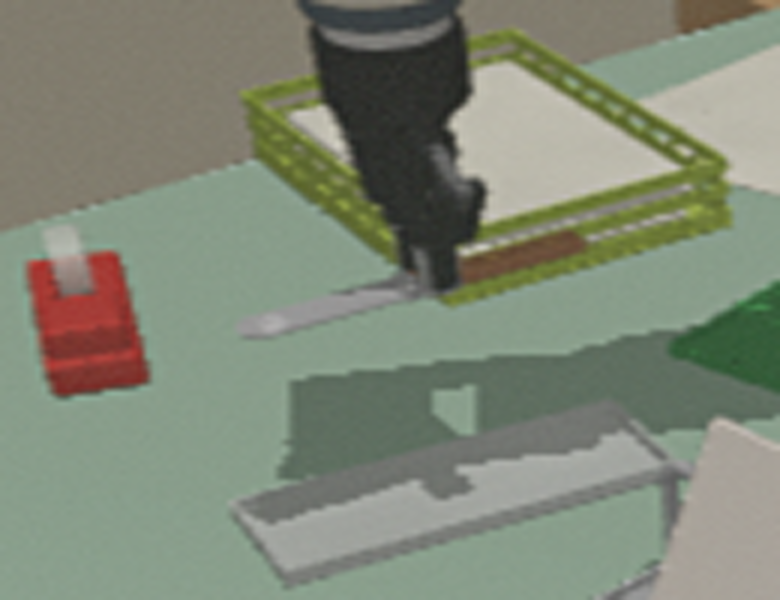

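Run:
```python
from h import *
np.set_printoptions(precision=4,suppress=True)
yaw=-.1026;s=np.array([np.cos(yaw),np.sin(yaw),0]);P=np.array([.5443,-.3407,.16+.0055])
print("pred front",proj("w13",P+s*.022+[0,0,.01]),"tip",proj("w13",P+s*.112+[0,0,.006]))
r=rv([0,0,-1],[0,-1,0])
manip.move_to([.52,-.2,.24],rv([0,0,-1],[0.05,-1,0]))
manip.move_to([.494,.1235,.20],r)
snap("wrist","w14");print(manip.get_time(),manip.get_position(),manip.get_width())
```

```text
pred front [320.1123 222.6027] tip [320.2586  29.5248]
39.9 [0.4947 0.1224 0.2   ] 0.01854013406642471
```

View pics/w14.png

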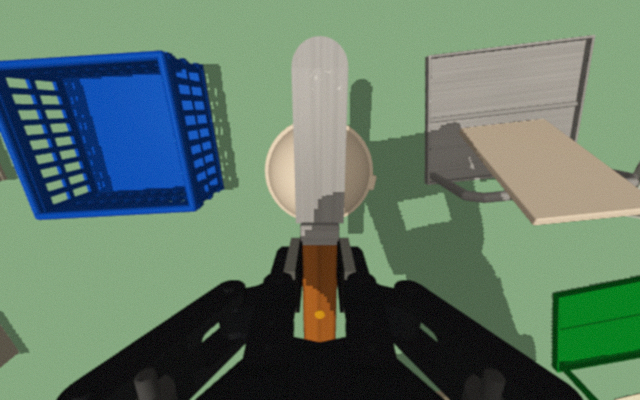

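Run:
```python
import cv2
a=cv2.imread("pics/w14.png")
cv2.imwrite("pics/c24.png",cv2.resize(a[110:260,255:385],None,fx=6,fy=4,interpolation=cv2.INTER_CUBIC))
```

```text
(no output)
```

View pics/c24.png

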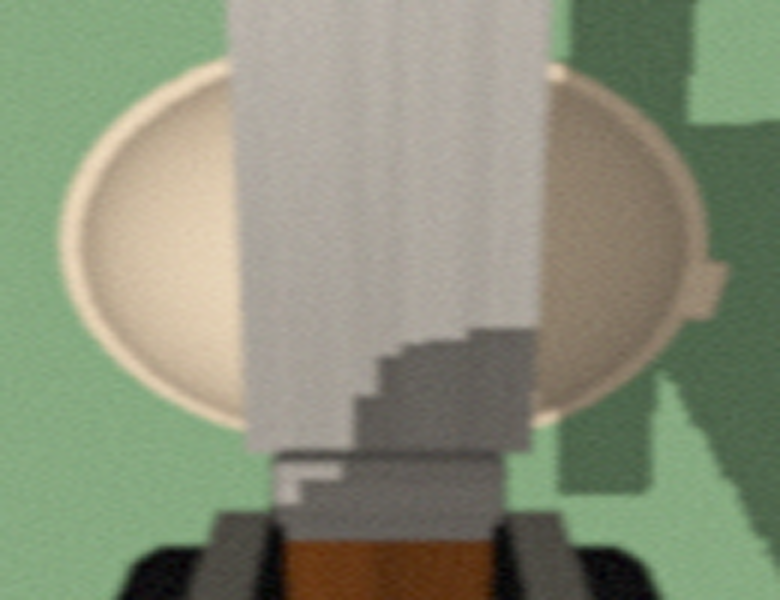

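Run:
```python
from h import *
from scipy.optimize import least_squares
np.set_printoptions(precision=4,suppress=True)
img=load("w14")[0];hsv=cv2.cvtColor(cv2.GaussianBlur(img,(3,3),0),cv2.COLOR_BGR2HSV)
g=((hsv[...,0]>40)&(hsv[...,0]<90)&(hsv[...,1]>50))
Q=[]
for v in range(128,214,2):
    c=np.where(~g[v,258:292])[0]
    if len(c): Q.append((258+c.min()-.5,v))
    c=np.where(~g[v,350:382])[0]
    if len(c) and not(170<v<192): Q.append((350+c.max()+.5,v))
for z in(0,.004):
    W=np.array([onz("w14",*q,z)[:2] for q in Q])
    f=lambda p:np.hypot(*(W-p[:2]).T)-p[2]
    s=least_squares(f,[.494,.1235,.069],loss="soft_l1",f_scale=.001);print(z,s.x,np.abs(s.fun).mean(),len(Q))
p=np.array([.4947,.1224,.2]);R_=R.from_rotvec(manip.get_ee_rot()).as_matrix();print(R_.round(3))
for o in (0,.0015,.003): print(o,proj("w14",p+[.022+o,0,.0155]),proj("w14",p+[.112+o,0,.0115]),"end of ferrule?",proj("w14",p+[.008+o,0,.0155]))
```

```text
0 [0.4942 0.1232 0.0704] 0.00032873576601730073 76
0.004 [0.4951 0.1232 0.0696] 0.00032497744061002037 76
[[ 0.    -0.002 -1.   ]
 [-0.    -1.     0.002]
 [-1.     0.    -0.   ]]
0 [319.4781 223.3589] [319.2858  31.7464] end of ferrule? [319.4997 247.0732]
0.0015 [319.4757 220.7342] [319.2822  27.8677] end of ferrule? [319.4974 244.5981]
0.003 [319.4733 218.0927] [319.2786  23.9592] end of ferrule? [319.4952 242.1075]
```

Run:
```python
from h import *
np.set_printoptions(precision=3,suppress=True)
r=rv([0,0,-1],[0,-1,0]);X,Y=.4945,.1232
manip.servo_line([X,Y,.09],r,.2)
manip.servo_line([X,Y,.0545],r,.08)
F0=force(4);z=.0545;print(F0)
while z>.042:
    z-=.0007; manip.servo_line([X,Y,z],r,.03)
    F=force(3);print(round(z,4),F-F0)
    if F[2]-F0[2]>1.8: break
print(manip.get_time(),manip.get_position())
snap("wrist","w15");snap("scene","sc13")
a=cv2.imread("pics/sc13.png");cv2.imwrite("pics/c25.png",cv2.resize(a[180:280,290:410],None,fx=6.5,fy=6,interpolation=cv2.INTER_CUBIC))
```

```text
[ 0.295  0.152 -1.081]
0.0538 [-0.544 -0.08   0.128]
0.0531 [-0.433 -0.188  0.576]
0.0524 [-0.616  0.008  0.512]
0.0517 [ 0.42  -0.281 -0.02 ]
0.051 [-0.274 -0.031  0.224]
0.0503 [-0.696 -0.408  2.661]
43.0583 [0.495 0.123 0.05 ]
```

View pics/c25.png

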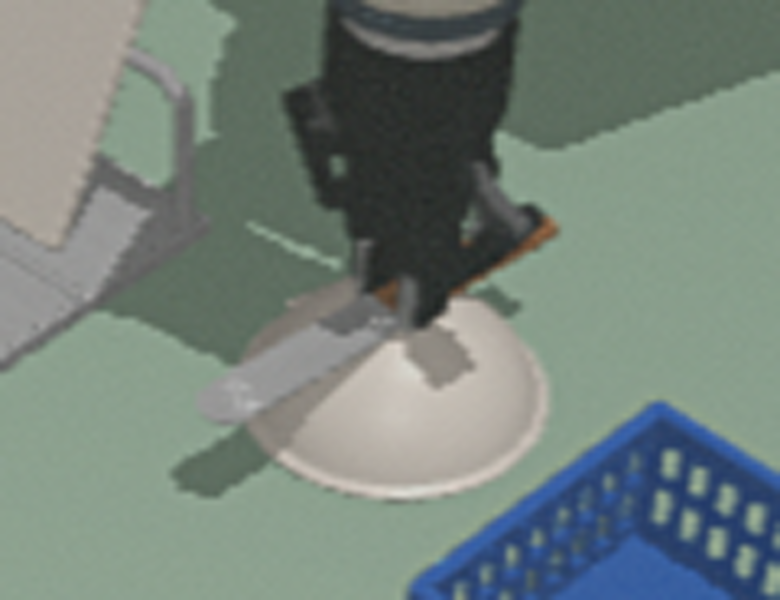

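Run:
```python
from h import *
manip.command_gripper(.024,20)
manip.hold(.3)
snap("wrist","w16");snap("scene","sc14")
print(manip.get_time(),manip.get_width(),force(2))
a=cv2.imread("pics/sc14.png");cv2.imwrite("pics/c26.png",cv2.resize(a[180:280,290:410],None,fx=6.5,fy=6,interpolation=cv2.INTER_CUBIC))
```

```text
43.7917 0.02408183850213113 [-0.40755524 -0.4418049  -0.38605783]
```

View pics/c26.png

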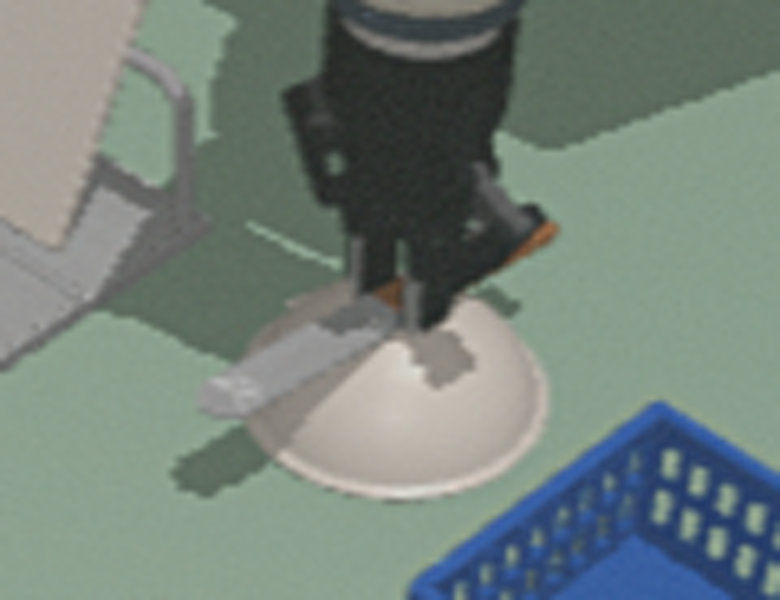

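View pics/w16.png

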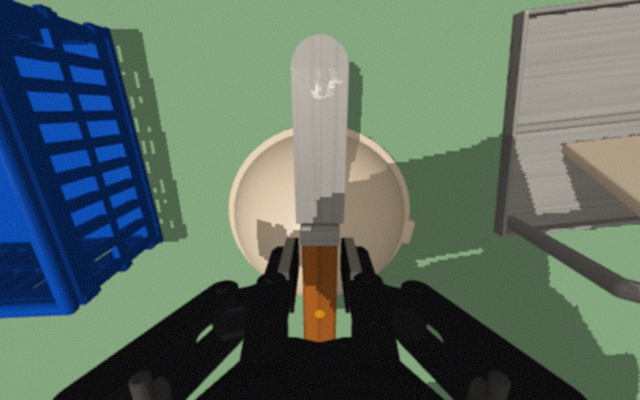

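View pics/w15.png

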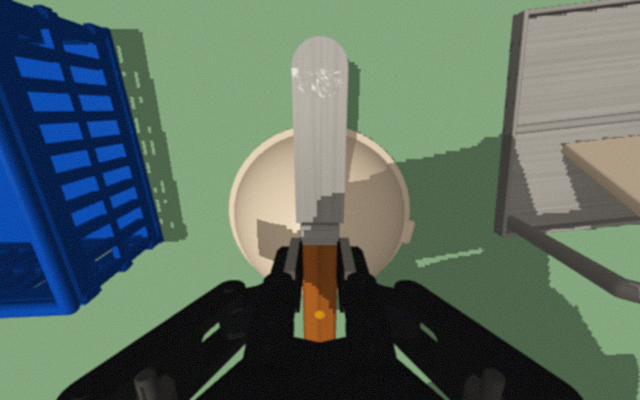

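Run:
```python
from h import *
manip.command_gripper(.045,20)
p=np.array(manip.get_position())
manip.servo_line(p+[0,0,.06],None,.1)
manip.servo_line(p+[0,0,.18],None,.25)
snap("wrist","w17");snap("scene","sc15")
print(manip.get_time(),manip.get_width())
a=cv2.imread("pics/sc15.png");cv2.imwrite("pics/c27.png",cv2.resize(a[130:280,220:410],None,fx=4.2,fy=4,interpolation=cv2.INTER_CUBIC))
```

```text
45.6417 0.04497225597356359
```

View pics/c27.png

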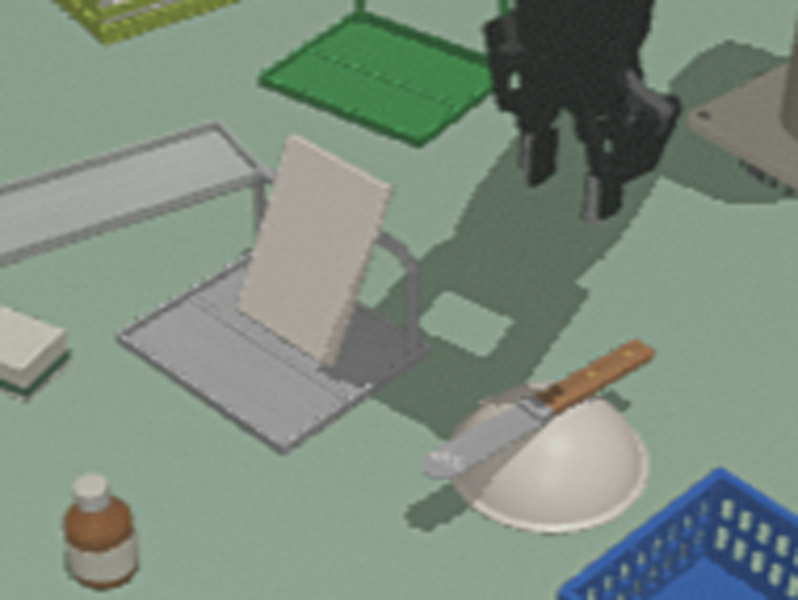

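View pics/w17.png

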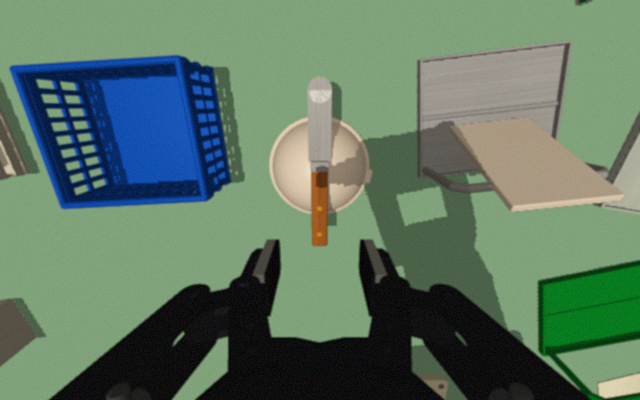

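Run:
```python
from h import *
np.set_printoptions(precision=4,suppress=True)
S=lambda x,y:("sc15",(x+.5)/4.2-.5+220,(y+.5)/4-.5+130)
t=tri(("w17",320,77.5),S(424,468));e=tri(("w17",320,245),S(650,347));print(t,e)
d=t[0]-e[0];print("len",np.linalg.norm(d),"pitch deg",np.degrees(np.arctan2(d[2]+.004,np.hypot(*d[:2]))))
manip.hold(.3);snap("wrist","w18")
a=cv2.imread("pics/w17.png").astype(int);b=cv2.imread("pics/w18.png");print("change",np.abs(a-b)[70:250,300:340].mean(),np.abs(a-b)[300:,0:40].mean(),manip.get_time())
```

```text
(array([0.6035, 0.1218, 0.0683]), np.float64(0.0004176106176653258)) (array([0.4003, 0.1227, 0.0554]), np.float64(0.004715247443314302))
len 0.20356210922360152 pitch deg 4.745597241405996
change 3.263101851851852 2.80275 45.9917
```

Run:
```python
from h import *
np.set_printoptions(precision=4,suppress=True)
a=cv2.imread("pics/sc15.png");cv2.imwrite("pics/c28.png",cv2.resize(a[205:265,315:385],None,fx=11,fy=9.5,interpolation=cv2.INTER_CUBIC))
# predicted for pitch 0..5: handle end underside/top edge centre and tip
for pd in(0,2,4,6):
    t=np.radians(pd);s=np.array([np.cos(t),0,np.sin(t)]);n=np.array([-np.sin(t),0,np.cos(t)])
    O=np.array([.4945+.0,.1232,.056])
    f=lambda P:(proj("sc15",P)-[315,205])*[11,9.5]
    g=lambda P:proj("w18",P)
    print(pd,"end top corners",f(O-s*.088+n*.01+[0,.01,0]),f(O-s*.088+n*.01-[0,.01,0]),"tip",f(O+s*.110+n*.006),"w end",g(O-s*.088+n*.01),"tip",g(O+s*.11+n*.006),"ferr",g(O+s*.022+n*.01))
```

```text
0 end top corners [661.8266 112.9069] [606.6811  79.1211] tip [ 62.472  415.5712] w end [318.9636 246.5177] tip [318.8961  77.4551] ferr [318.9301 160.5306]
2 end top corners [661.4868 119.9447] [606.4475  86.1539] tip [ 63.4321 405.6948] w end [318.9622 245.5696] tip [318.8976  77.3682] ferr [318.9306 160.9679]
4 end top corners [660.8618 127.132 ] [605.9288  93.3336] tip [ 64.8182 395.5751] w end [318.9608 244.5597] tip [318.8992  77.4208] ferr [318.931  161.4276]
6 end top corners [659.9538 134.4604] [605.1271 100.6515] tip [ 66.6312 385.2251] w end [318.9594 243.4905] tip [318.9009  77.6178] ferr [318.9315 161.9093]
```

View pics/c28.png

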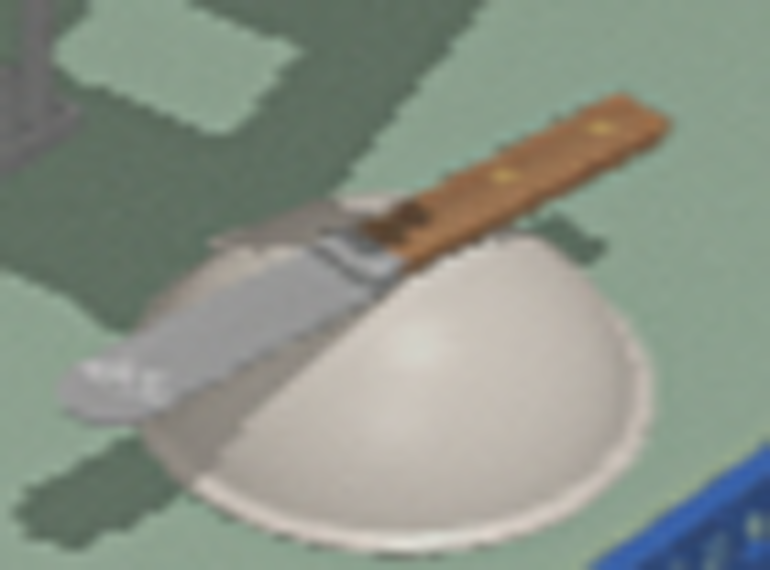

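Run:
```python
from h import *
np.set_printoptions(precision=2,suppress=True)
for fn in("w15","w16"):
  for pd in(0,3):
    t=np.radians(pd);s=np.array([np.cos(t),0,np.sin(t)]);n=np.array([-np.sin(t),0,np.cos(t)]);O=np.array([.4945,.1232,.056])
    print(fn,pd,proj(fn,O+s*.11+n*.006),proj(fn,O+s*.022+n*.01),proj(fn,O-s*.035+n*.01))
for fn in("w15","w16"):
    img=load(fn)[0];c=img[20:60,318:324].mean((1,2));hsv=cv2.cvtColor(img,cv2.COLOR_BGR2HSV)
    col=hsv[20:60,316:326,1].mean(1);print(fn,20+np.where(col<55)[0][0] if (col<55).any() else col, np.where(cv2.inRange(hsv,(0,110,20),(22,255,255))[200:260,316:324].mean(1)>128)[0][:1]+200)
img=load("w16")[0]
cv2.imwrite("pics/c29.png",np.hstack([cv2.resize(load(f)[0][25:100,280:360],None,fx=4.5,fy=6,interpolation=cv2.INTER_CUBIC) for f in("w15","w16")]))
```

```text
w15 0 [319.27  37.44] [319.29 223.67] [319.29 312.28]
w15 3 [319.29  35.4 ] [319.29 225.51] [319.28 310.76]
w16 0 [319.2  37. ] [319.23 223.53] [319.23 312.22]
w16 3 [319.22  34.94] [319.23 225.37] [319.23 310.7 ]
w15 35 [245]
w16 34 [246]
```

View pics/c29.png

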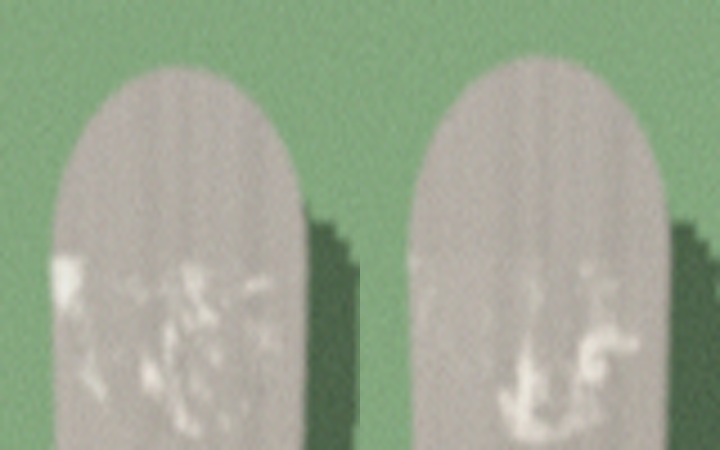

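Run:
```python
from h import *
np.set_printoptions(precision=3,suppress=True)
r=rv([0,0,-1],[0,-1,0]);X,Y=.4945,.1232
r2=(R.from_rotvec([0,np.radians(2.7),0])*R.from_rotvec(r)).as_rotvec()
manip.servo_line([X,Y,.075],r,.25)
manip.servo_line([X,Y,.0508],r,.08)
manip.command_gripper(0,30);print(manip.get_width(),manip.get_time())
if manip.get_width()>.01:
    manip.servo_line([X,Y,.0555],r,.05)
    X+=.0027
    manip.servo_line([X,Y,.0545],r2,.05)
    F0=force(4);z=.0535;print(F0)
    manip.servo_line([X,Y,z],r2,.03)
    while z>.046:
        z-=.0007; manip.servo_line([X,Y,z],r2,.03)
        F=force(3);print(round(z,4),F[2]-F0[2])
        if F[2]-F0[2]>1.6: break
    snap("wrist","w19");snap("scene","sc16")
    print(manip.get_time())
```

```text
0.018865237013445675 47.5583
[-0.358  0.024 -0.945]
0.0528 0.8506690216414519
0.0521 0.20686991087854922
0.0514 0.4742507563341779
0.0507 6.698441827784177
49.675
```

Run:
```python
from h import *
p=np.array(manip.get_position())
manip.servo_line(p+[0,0,.0003],None,.03)
manip.command_gripper(.024,20)
manip.command_gripper(.045,20)
p=np.array(manip.get_position())
manip.servo_line(p+[0,0,.06],None,.1)
manip.servo_line([.4945,.1232,.23],rv([0,0,-1],[0,-1,0]),.25)
manip.hold(.1)
snap("wrist","w20");snap("scene","sc17")
print(manip.get_time(),manip.get_position())
a=cv2.imread("pics/sc17.png");cv2.imwrite("pics/c30.png",cv2.resize(a[205:265,315:385],None,fx=11,fy=9.5,interpolation=cv2.INTER_CUBIC))
cv2.imwrite("pics/c31.png",a)
for pd in(-2,0,2):
    t=np.radians(pd);s=np.array([np.cos(t),0,np.sin(t)]);n=np.array([-np.sin(t),0,np.cos(t)])
    O=np.array([.4972,.1232,.056])
    f=lambda P:(proj("sc17",P)-[315,205])*[11,9.5]
    print(pd,f(O-s*.088+n*.01+[0,.01,0]),f(O-s*.088+n*.01-[0,.01,0]),"tip",f(O+s*.110+n*.006))
```

```text
52.0583 [0.49356719 0.12296326 0.22817895]
-2 [654.71563097 109.93968066] [599.47045841  76.07926754] tip [ 53.45641618 429.8126611 ]
0 [654.67692894 116.81954156] [599.53765494  82.95717744] tip [ 53.97285007 420.19065444]
2 [654.35028935 123.85799206] [599.31718113  89.99085159] tip [ 54.91487116 410.31234352]
```

View pics/c30.png

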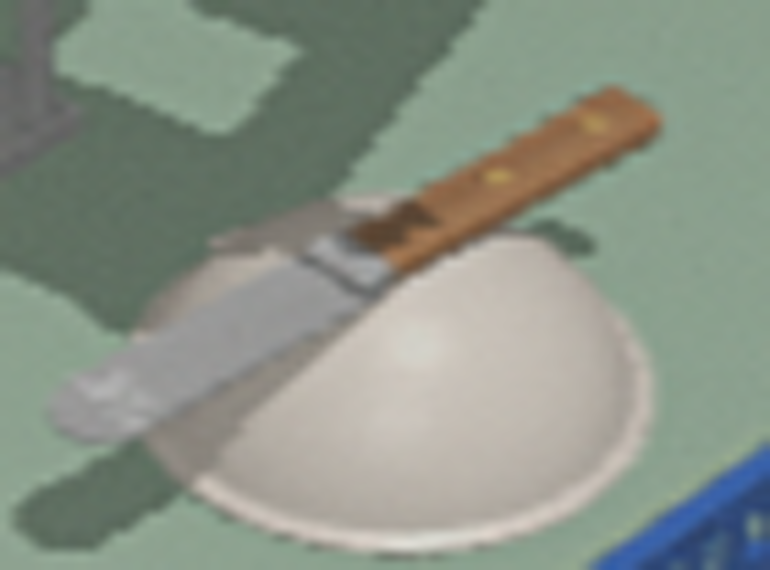

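View pics/c31.png

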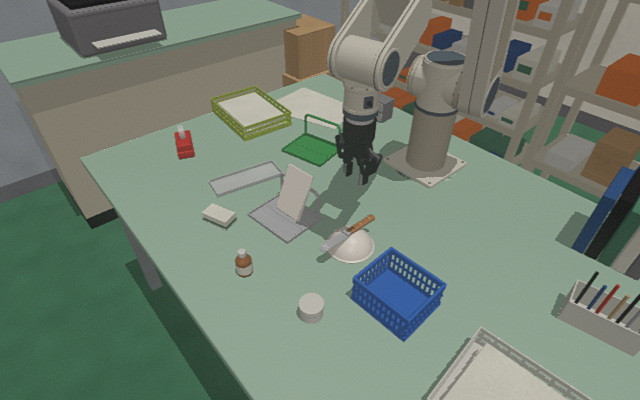

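Run:
```python
from h import *
manip.sign_off();print(manip.get_time())
```

```text
the job is handed in; nothing more can be done
the job is handed in; nothing more can be done
```

Both tools are set out and the job is handed in; the last clock reading before handing in was 52.1 s of the 67 s allowed. No verdict was reported.

- **Slab:** it stands in the steel pan with its short edge on the floor between the ridge and the rail, leaning back on the rail. The first placing came out at about 27.5°. I gripped it again and set it down with its foot further back, and the wrist view then gave about 25.2° from upright.
- **Spatula:** it balances on top of the dish with both ends in the air. On its first release it tipped about 3° blade-up, so I gripped it again, moved it 2.7 mm along its length, and the scene view then gave about 0.5° or less. One rough two-view measurement of that first placing read 4.7°; I trusted the two that agreed on about 3°. I did not remeasure the final placing with the wrist camera.
- **Bystanders:** in the last scene view the jar, bottle and carton look to be where they were. I did not measure them.
- **Misses and disagreements:**
  - **Fingertips:** they sat about 7 mm behind the tool centre point, not 22 mm ahead as stated. My first try at the spatula therefore closed on air; I then found the tray floor by touch.
  - **Slab grip:** for the same reason it was shallow, and the slab sagged 2.8° in the hand.
  - **Contact force:** the largest I read while setting things down was about 9 N on the slab's first touch of the pan floor.

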